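# Grade a batch of mill balls and weigh the small ones

### The arm

A 7-joint arm with a two-finger parallel gripper is mounted at the origin on a cart in front of the work surface, level with it; the furniture and walls round the work are solid. World frame = base frame: x ahead of the robot, y to its left, z up, the work surface at z = 0. Lengths are in m, angles in rad, forces in N, time in s.
With the tool pointing down it reaches from about 0.4 to 0.875 m from the base axis. Payload 6.5 kg.
Tool frame: the origin (TCP) lies on the centre line of the jaws, within the pads' length; the fingertips stand 19 mm ahead of it and the grasp point (between the pads) is the TCP; z points along the fingers, x is the direction in which the jaws open and shut, and the axes are right-handed (so a half turn about z gives the same grasp; the last joint's range is limited). The gripper opens to 85 mm and grips with 20 to 120 N. Pads are 22 mm wide; open, the fingers measure 114 mm over their backs; the gripper's body (76 mm by 85 mm) begins 54 mm behind the grasp point. The pads swing forward as they close: fully open they stand 13 mm farther back than shut.
Start: joints at [-1.324, 0.536, -0.004, 1.538, 0.003, 1.067, -0.071], TCP at [0.2, 0.618, 0.25] pointing down, gripper open.
Joint ranges: [-2.7, 2.7], [-0.37, 2.16], [-1.27, 1.26], [0.24, 2.4], [-1.31, 4.45], [0.19, 1.91], [-2.76, 2.76]. Speed limits (rad/s): [2.39, 2.39, 3.14, 3.14, 3.14, 3.14, 3.14].

### API

Orientations are given as a unit quaternion [w, x, y, z].
In Python, from bench import * gives the robot as it stands. The module is installed in compiled form; this text tells all that it offers.
- The arm moves only by the tool apply_moves, never from a script. Its argument "deltas" is a list of rows, each an object of numbers: "dx", "dy", "dz": the shift along the tool's x, y, z in cm; "rx", "ry", "rz": the turn, a rotation vector about the tool's x, y, z in degrees; "hand": the closure, from -1 (fully open) to 1 (shut). A call has 1 to 5 rows; each row is the pose to reach, as a shift and turn from the pose commanded when the call began, along the tool's axes at that moment; what a row does not reach only later rows make up. A row lasts 1/12 s, in which the tool goes at most 41.7 mm and 7.16 degrees, less where a joint would pass 70% of its speed; a pose out of reach is approached as far as the arm can. A call with a gripper value outside its range is refused whole. The fingers move at their own pace and stop on an object; "squeeze" is the grip in N (left out, the last holds). Time passes only in rows, so rows that repeat a pose let the fingers close. It gives the time, the measured TCP pose, the force and the opening at its end, in the units of the state.
- get_obs(): the state, without advancing time (a new reading comes with each control period).
- get_image(name): name is "scene" or "top" or "wrist"; returns the picture (400x640x3 uint8, blue, green, red); there is no depth.
- camera_info(name): a dict with "vertical_fov" (degrees; the focal length in pixels is half the picture's height over the tangent of half this angle, whatever the lens; pixels are square), "cx", "cy" (the principal point, pixels), "k1" (the pictures are not rectified: a ray, as slopes to the right and down, at radius r is drawn at 1 + k1 r^2 times it, then the intrinsics apply), "origin" and "attitude" of the camera in the world; the wrist camera has in their place "tool_from_camera" (4x4, takes a point from camera to tool coordinates, whose origin is the TCP and whose axes are the tool frame's). Camera axes: x right, y up, looking along -z (the intrinsics and any distortion apply to the point x, -y, -z); pixel columns grow to the right and rows downward; lengths in m; the calibration is good to about 2 mm. A picture is of the moment at which its call begins: read the wrist's pose just before it. camera_info takes no time and is no camera call.
- finish_job(): hands the job in, once; it reports no verdict.
Trained networks look in the newest picture that a camera, given by its name, has taken for a name from the list of things; names that differ only in an ending like _2 or _b are one class to them, and where a whole thing is asked for, a point or a joint stands for the part that bears it (a point fixed in the world has none). Each returns a list of dicts, best first, with "conf" (0 to 1); they miss things now and then, are a little off and sometimes report something else, mostly with a low value. They report only what shows in the picture. A call takes as long as a camera call.
- recognise(camera, label): "point" ([x, y, z] in m, in world coordinates, good to about 4 mm: the middle of the surface that is visible of it).
The state is a dict: "time": time; "joint_pos": joint angles; "joint_velocities": joint speeds; "effort": joint torques, N m; "tool_pos": TCP position; "ee_rot": TCP orientation; "ft_force": force on the tool from outside, world axes, zero at the start; "wrist_torque": the same for the moment, N m; "gripper_width": opening from 0.0 (shut) to 1.0 (fully open).
Only numpy, scipy, OpenCV 4.12 (cv2) and the standard library are available. Lean on these libraries where they do the work, as an engineer would, in place of code of your own. Each camera call takes 0.05 s, during which the arm holds its last target.

### The job

Take the empty tote off the spring balance, stand it on the bench under the grader's spout, and lift the loading tray by its side handle so that the mixed mill balls all roll out over the bars: the three small ones drop through and run down into the tote, the three large ones stay in the lanes on top. Let the tray back down level, then put the tote with the small balls back on the balance, upright and centred on its pan, without disturbing the other things on the bench.

Things in the scene. Friction and masses are not known exactly. Their poses are not given: they have to be found in the camera images.
- grader: Bar grader of grey sheet steel, fixed, 200 mm wide (x), 425 mm long (y). Origin on the bench below the tray's hinge line, half-way across the width; x points away from the robot, y to the robot's left, z up. Loading tray on its left, sloping bars on its right, under both a sloping pan that ends on the left in a spout.
- screen (a point): Middle of the sloping screen: four 12 mm steel bars (along the grader's y) that fall gently to a rubber stop plate at the right end (251 mm above the bench). The 49 mm gaps between them make three lanes.
- tray_floor (a point): Middle of the loading tray's floor with the tray level, 205 mm above the bench. The tray is 183 x 136 mm inside, its walls reach 252 mm above the bench; its right side is open towards the bars, with a 2 mm lip.
- tray_hinge (a point): Middle of the tray's hinge line, on the grader, 199 mm above the bench; axes as the grader's (the hinge runs along its x).
- tray (a joint): Angle of the loading tray about its hinge (rad): 0 level, grows as the handle is lifted, stops at 0.9; the tray falls back by itself when let go. Everything has rolled off at about 0.5; 0.65 is plenty. Lifting takes up to about 9 N at the handle.
- tray_handle (a point): Grip point on the tray's side handle, a round black grip 15 mm thick and 58 mm long along the grader's x, on the robot's side of the tray. With the tray level it lies 122 mm left of and 32 mm above the hinge line. Pinched from above it turns between the fingers as the tray swings, so the hand can stay upright. The tray's wall is 58 mm from this point along +x.
- spout (a point): Middle of the spout's lip, 28 mm nearer the robot than the grader's middle, 66 mm above the bench, its underside 59 mm; axes as the grader's. The spout sticks out 58 mm to the left (+y) and is 132 mm wide (x), cheeks up to 95 mm high. The tote's side wall fits beneath: with the tote's bar parallel to the grader's x and 35 mm left of the lip, the lip overhangs the tote's wall by 25 mm. A rack stands close behind.
- tote: The tote: an open sheet-metal box, 180 (x) x 120 (y) mm, walls 45 mm high and 3 mm thick, 0.3 kg empty, at the start on the balance. Origin at the middle of its underside, x along its grip bar. Turning it end for end makes no difference.
- tote_grip (a point): Middle of the tote's round wooden grip bar, 14 mm thick, which runs along the tote's x between two end straps, its axis 125 mm above the tote's underside, over its middle.
- balance: Spring balance: a grey box, 140 x 150 mm, fixed, with a dial towards the robot and the pan on top. Origin on the bench below the middle of the pan.
- pan_center (a point): Middle of the top face of the balance's flat steel pan, 150 (x) x 140 (y) mm, 98 mm above the bench when empty; z up.
- pan (a joint): How far the pan has sunk on its spring (m): 0 empty, 15 mm for 1 kg, stops at 16 mm.
- marker: blue felt marker with a white band, 130 mm, lying on the bench between the balance and the spout; origin at the middle of its underside
- large_a_center (a point): Centre of a large white porcelain mill ball, 60 mm in diameter, 0.27 kg; at the start in the loading tray, among the others in any order.
- small_a_center (a point): Centre of a small white porcelain mill ball, 40 mm in diameter, 0.08 kg; at the start in the loading tray, among the others in any order.
- small_b_center (a point): Centre of a small white porcelain mill ball, 40 mm in diameter, 0.08 kg; at the start in the loading tray, among the others in any order.
- large_b_center (a point): Centre of a large white porcelain mill ball, 60 mm in diameter, 0.27 kg; at the start in the loading tray, among the others in any order.
- large_c_center (a point): Centre of a large white porcelain mill ball, 60 mm in diameter, 0.27 kg; at the start in the loading tray, among the others in any order.
- small_c_center (a point): Centre of a small white porcelain mill ball, 40 mm in diameter, 0.08 kg; at the start in the loading tray, among the others in any order.
- dust_brush: flat wooden dust brush, 191 mm, behind the grader; origin at the middle of its underside

How it is judged:
By the outcome, as a careful person would: the job done as asked, in the order asked, and still so for the second after the job is handed in, with the robot touching nothing.
It also fails if it takes over 64 s, if anything falls off the work surface, if the arm or the gripper's body presses on something with over 40 N, if the wrist force passes 120 N, or if a joint passes its speed limit or range.

## Working session

There is one attempt and no reset: what is moved stays moved. The work goes in short steps, Python scripts to look and compute and a tool call to move; the robot and the scene stay as the last step left them, time stands still between calls to the robot, and variables do not carry over. Pictures are saved under pics/ and viewed, and the job is handed in when it is done.

Besides the shell and the picture viewer there is one more tool, called after "Emit:" as name(argument=value, ...) on one line, values as JSON. apply_moves: Moves the arm, as the interface text tells. Its arguments: {"type":"object","properties":{"deltas":{"type":"array"},"squeeze":{"type":"number"}},"required":["deltas"]}

```bash
mkdir -p pics
python3 - <<'E'
from bench import *
import cv2
o=get_obs();print({k:(v if not hasattr(v,'round') else v) for k,v in o.items()})
for n in("scene","top","wrist"):
    im=get_image(n);cv2.imwrite(f"pics/{n}0.png",im);print(n,camera_info(n))
E
```

```text
{'time': 0.0, 'joint_pos': array([-1.3242242 ,  0.53718615, -0.00440979,  1.53887706,  0.00259666,
        1.06730212, -0.07120748]), 'joint_velocities': array([ 0.00040327, -0.00204524, -0.00015641, -0.00017377, -0.00011845,
        0.00095146,  0.00024251]), 'effort': array([-3.93713763e-04, -5.83427167e+01,  1.04889102e+00, -2.59104627e+01,
        1.24377481e-02,  9.40417231e-03, -1.37603413e-05]), 'tool_pos': array([0.19984873, 0.61787935, 0.24939886]), 'ee_rot': array([ 5.75296399e-04,  8.08597614e-01,  5.88361384e-01, -6.70560281e-04]), 'ft_force': array([-0.25749553,  1.12114494,  0.52353745]), 'wrist_torque': array([-0.01032146, -0.02325975,  0.05195928]), 'gripper_width': 1.0006761754575177}
scene {'vertical_fov': 42.555776063155584, 'cx': 312.7178128788355, 'cy': 205.58236146447302, 'k1': -0.029555413971858287, 'origin': array([ 0.04235097, -1.21053938,  0.78287959]), 'attitude': array([ 0.84336076,  0.48413285, -0.11694619, -0.20169681])}
top {'vertical_fov': 53.46594268186641, 'cx': 318.86106687290163, 'cy': 196.79324496698902, 'k1': -0.06647100272890864, 'origin': array([ 0.42013291, -0.23384115,  1.12343949]), 'attitude': array([-0.69704846, -0.04618626,  0.04744277,  0.7139604 ])}
wrist {'vertical_fov': 59.07293516129064, 'cx': 312.1775730714657, 'cy': 203.0233862712754, 'k1': -0.035764213736491496, 'tool_from_camera': array([[ 9.99999610e-01, -8.69924733e-04,  1.49924542e-04,
         2.83479854e-04],
       [-7.98538504e-04, -9.63855503e-01, -2.66424345e-01,
        -6.79878275e-02],
       [ 3.76274722e-04,  2.66424121e-01, -9.63855822e-01,
        -1.22896779e-01],
       [ 0.00000000e+00,  0.00000000e+00,  0.00000000e+00,
         1.00000000e+00]])}
```

View pics/scene0.png

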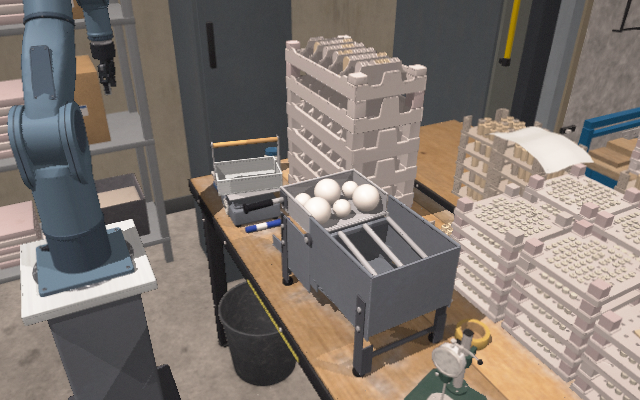

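View pics/top0.png

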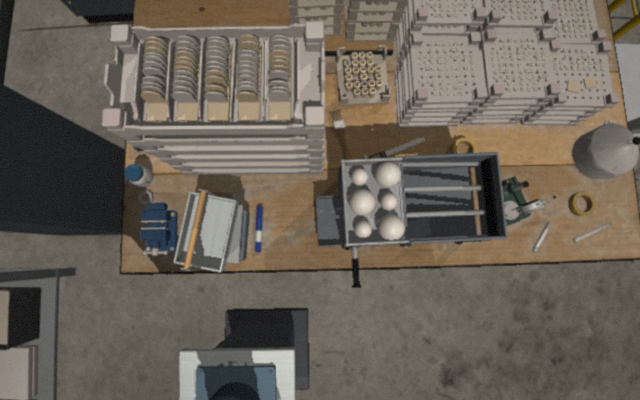

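View pics/wrist0.png

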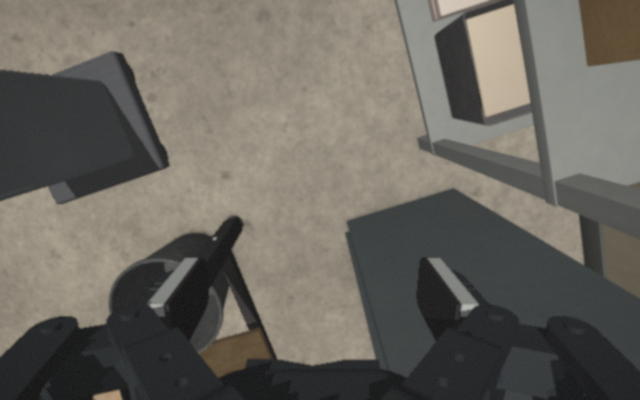

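Run:
```python
from bench import *
import numpy as np
for c in("top","scene"):
    for l in("tote","tote_grip","balance","pan_center","tray_handle","spout","tray_hinge","screen","marker","grader","dust_brush"):
        try:
            r=recognise(c,l)
            print(c,l,[(np.round(d["point"],3).tolist(),round(d["conf"],2)) for d in r[:3]])
        except Exception as e: print(c,l,e)
print(get_obs()["time"])
```

```text
top tote [([0.472, 0.049, 0.1], 0.63)]
top tote_grip [([0.586, -0.388, 0.263], 0.67), ([0.471, 0.046, 0.095], 0.62)]
top balance [([0.457, -0.03, 0.089], 0.62), ([0.519, -0.344, 0.208], 0.43)]
top pan_center [([0.448, -0.022, 0.09], 0.76)]
top tray_handle [([0.514, -0.349, 0.207], 0.56), ([0.526, -0.331, 0.256], 0.42), ([0.53, -0.507, 0.18], 0.32)]
top spout [([0.531, -0.506, 0.181], 0.82)]
top tray_hinge [([0.528, -0.504, 0.18], 0.68)]
top screen [([0.527, -0.501, 0.18], 0.6), ([0.514, -0.348, 0.205], 0.18)]
top marker [([0.487, -0.069, 0.013], 0.63)]
top grader [([0.529, -0.509, 0.182], 0.95)]
top dust_brush [([0.769, -0.304, 0.012], 0.76)]
scene tote [([0.468, 0.048, 0.119], 0.9)]
scene tote_grip [([0.47, 0.044, 0.118], 0.65)]
scene balance [([0.446, -0.026, 0.048], 0.95), ([0.46, -0.419, 0.25], 0.35)]
scene pan_center [([0.467, 0.047, 0.121], 0.72), ([0.451, -0.028, 0.093], 0.58)]
scene tray_handle [([0.508, -0.346, 0.231], 0.93)]
scene spout [([0.496, -0.536, 0.189], 0.74)]
scene tray_hinge [([0.501, -0.533, 0.189], 0.72), ([0.573, -0.413, 0.248], 0.57)]
scene screen [([0.498, -0.535, 0.189], 0.65)]
scene marker [([0.573, -0.412, 0.244], 0.65), ([0.503, -0.346, 0.231], 0.61), ([0.468, -0.071, 0.013], 0.52)]
scene grader [([0.495, -0.534, 0.188], 0.61)]
scene dust_brush []
1.25
```

```bash
cat > h.py <<'E'
import numpy as np,cv2
from scipy.spatial.transform import Rotation as R
from bench import *
def q2R(q): return R.from_quat([q[1],q[2],q[3],q[0]]).as_matrix()
def cam(n,obs=None):
    i=camera_info(n);f=200/np.tan(np.radians(i["vertical_fov"])/2)
    if n=="wrist":
        T=np.eye(4);T[:3,:3]=q2R(obs["ee_rot"]);T[:3,3]=obs["tool_pos"];T=T@i["tool_from_camera"]
        return f,i["cx"],i["cy"],i["k1"],T[:3,3],T[:3,:3]
    return f,i["cx"],i["cy"],i["k1"],np.array(i["origin"]),q2R(i["attitude"])
def ray(c,u,v):
    f,cx,cy,k,o,M=c
    d=np.array([(u-cx)/f,(v-cy)/f]);s=d.copy()
    for _ in range(20): s=d/(1+k*(s@s))
    return o,M@np.array([s[0],-s[1],-1])
def atz(c,u,v,z):
    o,d=ray(c,u,v);return o+d*(z-o[2])/d[2]
def proj(c,p):
    f,cx,cy,k,o,M=c
    q=M.T@(np.asarray(p)-o);s=np.array([q[0],-q[1]])/-q[2];s=s*(1+k*(s@s))
    return np.array([cx+f*s[0],cy+f*s[1]])
E
python3 - <<'E'
import cv2
t=cv2.imread("pics/top0.png");s=cv2.imread("pics/scene0.png")
cv2.imwrite("pics/t_a.png",cv2.resize(t[175:285,130:270],None,fx=5,fy=5,interpolation=cv2.INTER_CUBIC))
cv2.imwrite("pics/t_b.png",cv2.resize(t[140:295,310:510],None,fx=3.8,fy=3.8,interpolation=cv2.INTER_CUBIC))
cv2.imwrite("pics/s_a.png",cv2.resize(s[130:250,190:310],None,fx=5,fy=5,interpolation=cv2.INTER_CUBIC))
E
```

```text
(no output)
```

View pics/t_a.png

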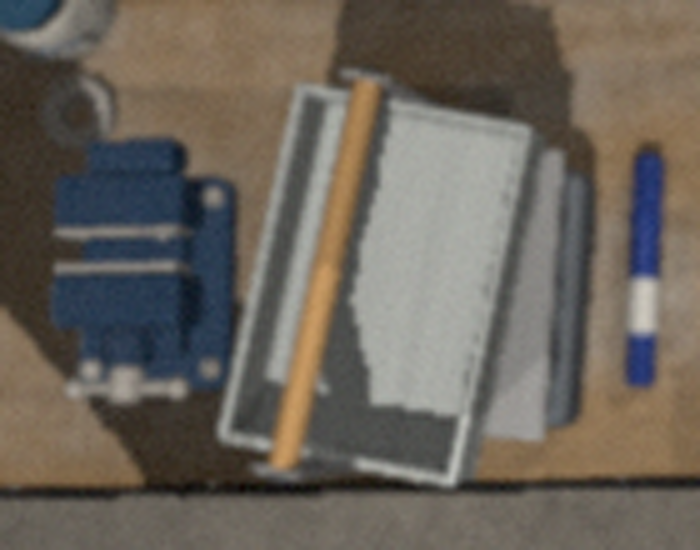

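View pics/t_b.png

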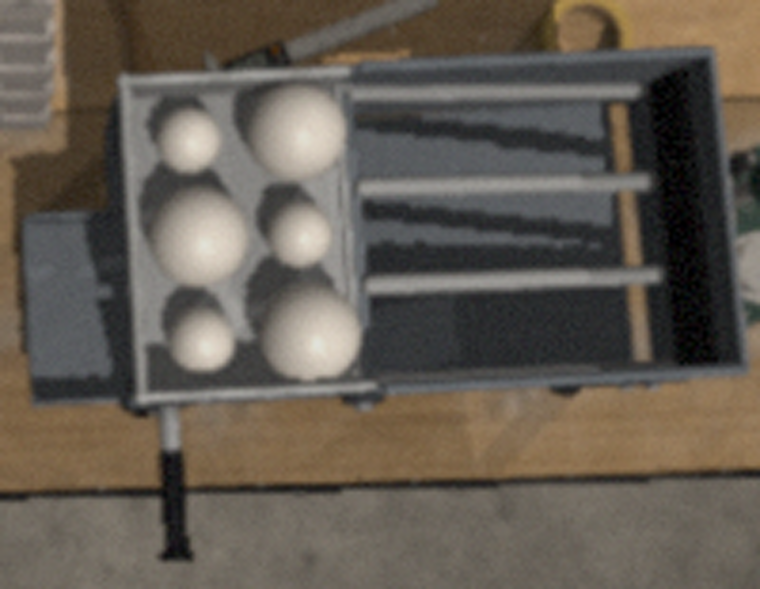

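View pics/s_a.png

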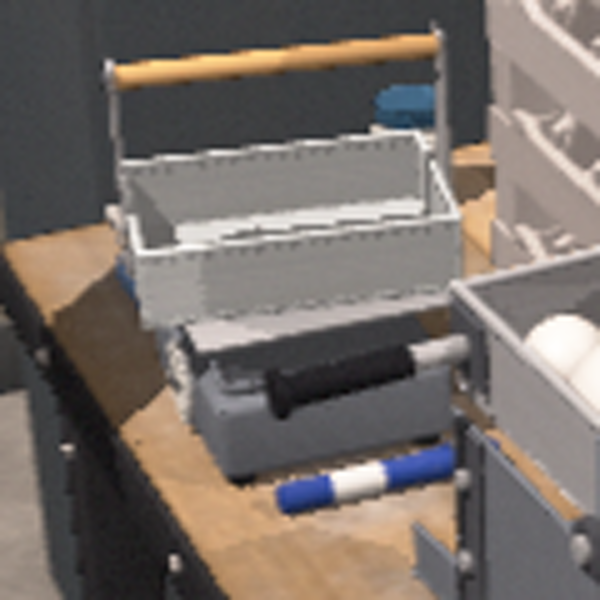

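Run:
```python
from h import *
np.set_printoptions(precision=4,suppress=True)
c=cam("top")
a=lambda u,v,z:atz(c,130+u/5,175+v/5,z)
b=lambda u,v,z:atz(c,310+u/3.8,140+v/3.8,z)
r=np.array([a(302,85,.1385),a(533,127,.1385),a(456,488,.1385),a(222,440,.1385)]);print(r,r.mean(0))
print("len",np.linalg.norm(np.diff(r,axis=0),axis=1))
g=np.array([a(369,80,.2185),a(284,468,.2185)]);print("bar",g,g.mean(0),np.linalg.norm(g[0]-g[1]))
print("yaw",np.degrees(np.arctan2(*(g[0]-g[1])[[1,0]])))
print("pan",a(565,150,.0935),a(545,440,.0935),"box",a(590,175,.08),a(575,425,.08))
print("marker",a(650,150,.01),a(640,385,.01))
print("tray",b(122,78,.252),b(143,402,.252),b(350,70,.252),b(375,385,.252))
print("box",b(715,48,.29),b(745,368,.29), b(715,48,.25),b(745,368,.25))
print("handle",b(173,450,.231),b(176,557,.231))
print("spout",b(22,215,.095),b(32,402,.095),b(22,215,.066),b(32,402,.066))
s=cam("scene")
e=lambda u,v,z:atz(s,190+u/5,130+v/5,z)
print("scene bar",e(115,75,.2185),e(440,45,.2185),"handle",e(280,397,.231),e(412,362,.231))
print("balance pan near corner",e(190,340,.0935),e(450,300,.0935))
```

```text
[[ 0.5714  0.0867  0.1385]
 [ 0.5472 -0.0308  0.1385]
 [ 0.3694  0.0071  0.1385]
 [ 0.3947  0.1241  0.1385]] [0.4707 0.0468 0.1385]
len [0.12   0.1818 0.1197]
bar [[0.5606 0.0292 0.2185]
 [0.3838 0.0662 0.2185]] [0.4722 0.0477 0.2185] 0.180710364176848
yaw -11.814295193159232
pan [ 0.5405 -0.0384  0.0935] [ 0.3906 -0.0279  0.0935] box [ 0.5284 -0.0492  0.08  ] [ 0.3977 -0.041   0.08  ]
marker [ 0.5491 -0.0708  0.01  ] [ 0.4175 -0.0644  0.01  ]
tray [ 0.6171 -0.2909  0.252 ] [ 0.427  -0.2969  0.252 ] [ 0.6189 -0.4262  0.252 ] [ 0.4332 -0.4312  0.252 ]
box [ 0.619  -0.6302  0.29  ] [ 0.4359 -0.6319  0.29  ] [ 0.6286 -0.6492  0.25  ] [ 0.4367 -0.651   0.25  ]
handle [ 0.3987 -0.3151  0.231 ] [ 0.337  -0.3148  0.231 ]
spout [ 0.5579 -0.2293  0.095 ] [ 0.4301 -0.2331  0.095 ] [ 0.5618 -0.2292  0.066 ] [ 0.4303 -0.2331  0.066 ]
scene bar [0.3876 0.0674 0.2185] [0.5632 0.0256 0.2185] handle [ 0.3396 -0.3188  0.231 ] [ 0.4009 -0.3165  0.231 ]
balance pan near corner [ 0.3913 -0.0169  0.0935] [ 0.5367 -0.039   0.0935]
```

```bash
cat >> h.py <<'E'
def go(x,y,z,jaw):
    """target in world; jaw = world azimuth (deg) of tool x; prints deltas in tool frame"""
    o=get_obs();M=q2R(o["ee_rot"]);p=np.array(o["tool_pos"])
    d=M.T@(np.array([x,y,z])-p)*100
    j=np.radians(jaw);X=np.array([np.cos(j),np.sin(j),0]);Z=np.array([0,0,-1.]);T=np.column_stack([X,np.cross(Z,X),Z])
    rv=np.degrees(R.from_matrix(M.T@T).as_rotvec())
    print("t",round(o["time"],2),"now",p.round(4),"jaw",round(np.degrees(np.arctan2(M[1,0],M[0,0])),2),"w",round(o["gripper_width"],2),"F",np.round(o["ft_force"],1))
    print("  d",d.round(2),"r",rv.round(1),"rows",round(np.linalg.norm(d)/4.17,1))
E
python3 - <<'E'
from h import *
go(.36,.3,.33,78);go(.471,.047,.30,78)
c=cam("top")
for u,v,z in((325,172,0),(325,172,.1),(340,103,0),(388,103,0),(388,103,.06)):print(u,v,z,atz(c,u,v,z).round(3))
E
```

```text
t 1.25 now [0.2    0.6185 0.2503] jaw 72.08 w 1.0 F [-0.1  0.4  0.1]
  d [-25.38  25.02  -7.97] r [ 0.  -0.  -5.9] rows 8.8
t 1.25 now [0.2    0.6185 0.2503] jaw 72.08 w 1.0 F [-0.1  0.4  0.1]
  d [-46.04  43.37  -4.97] r [ 0.  -0.  -5.9] rows 15.2
325 172 0 [ 0.641 -0.257  0.   ]
325 172 0.1 [ 0.622 -0.255  0.1  ]
340 103 0 [ 0.848 -0.307  0.   ]
388 103 0 [ 0.845 -0.449  0.   ]
388 103 0.06 [ 0.823 -0.438  0.06 ]
```

Emit:
apply_moves(deltas=[{"dx": -4, "dy": 4, "dz": -3, "rz": -5.9, "hand": -1}, {"dx": -46, "dy": 43.4, "dz": -5, "rz": -5.9}, {"dx": -46, "dy": 43.4, "dz": -5, "rz": -5.9}, {"dx": -46, "dy": 43.4, "dz": -5, "rz": -5.9}, {"dx": -46, "dy": 43.4, "dz": -5, "rz": -5.9}])

```text
invalid input at $.deltas[0]: expected keys dx, dy, dz, rx, ry, rz, hand
```

```bash
python3 -c "
from h import *
go(.471,.047,.30,78)"
```

```text
t 1.25 now [0.2    0.6185 0.2503] jaw 72.08 w 1.0 F [-0.1  0.4  0.1]
  d [-46.04  43.37  -4.97] r [ 0.  -0.  -5.9] rows 15.2
```

Emit:
apply_moves(deltas=[{"dx": -4, "dy": 4, "dz": -3, "rx": 0, "ry": 0, "rz": -5.9, "hand": -1}, {"dx": -46, "dy": 43.4, "dz": -5, "rx": 0, "ry": 0, "rz": -5.9, "hand": -1}, {"dx": -46, "dy": 43.4, "dz": -5, "rx": 0, "ry": 0, "rz": -5.9, "hand": -1}, {"dx": -46, "dy": 43.4, "dz": -5, "rx": 0, "ry": 0, "rz": -5.9, "hand": -1}, {"dx": -46, "dy": 43.4, "dz": -5, "rx": 0, "ry": 0, "rz": -5.9, "hand": -1}])

```text
time: 1.67
tool_pos: [0.2886, 0.4334, 0.2786]
ee_rot: [-0.0, 0.777, 0.629, 0.0]
ft_force: [1.1, -0.6, 0.9]
gripper_width: 0.999
```

```bash
python3 -c "
from h import *
go(.471,.047,.30,78)"
```

```text
t 1.67 now [0.2886 0.4334 0.2786] jaw 77.98 w 1.0 F [ 1.1 -0.6  0.9]
  d [-33.99  25.89  -2.15] r [ 0. -0. -0.] rows 10.3
```

Emit:
apply_moves(deltas=[{"dx": -34, "dy": 25.9, "dz": -2, "rx": 0, "ry": 0, "rz": 0, "hand": -1}, {"dx": -34, "dy": 25.9, "dz": -2, "rx": 0, "ry": 0, "rz": 0, "hand": -1}, {"dx": -34, "dy": 25.9, "dz": -2, "rx": 0, "ry": 0, "rz": 0, "hand": -1}, {"dx": -34, "dy": 25.9, "dz": -2, "rx": 0, "ry": 0, "rz": 0, "hand": -1}, {"dx": -34, "dy": 25.9, "dz": -2, "rx": 0, "ry": 0, "rz": 0, "hand": -1}])

```text
time: 2.08
tool_pos: [0.3773, 0.2452, 0.2885]
ee_rot: [-0.0, 0.777, 0.629, 0.001]
ft_force: [2.0, 0.8, -0.4]
gripper_width: 0.999
```

```bash
python3 -c "
from h import *
go(.471,.047,.30,78)"
```

```text
t 2.08 now [0.3773 0.2452 0.2885] jaw 77.99 w 1.0 F [ 2.   0.8 -0.4]
  d [-17.43  13.29  -1.16] r [ 0.  -0.1 -0. ] rows 5.3
```

Emit:
apply_moves(deltas=[{"dx": -17.4, "dy": 13.3, "dz": -1, "rx": 0, "ry": 0, "rz": 0, "hand": -1}, {"dx": -17.4, "dy": 13.3, "dz": -1, "rx": 0, "ry": 0, "rz": 0, "hand": -1}, {"dx": -17.4, "dy": 13.3, "dz": -1, "rx": 0, "ry": 0, "rz": 0, "hand": -1}, {"dx": -17.4, "dy": 13.3, "dz": -1, "rx": 0, "ry": 0, "rz": 0, "hand": -1}, {"dx": -17.4, "dy": 13.3, "dz": -1, "rx": 0, "ry": 0, "rz": 0, "hand": -1}])

```text
time: 2.5
tool_pos: [0.4665, 0.057, 0.2981]
ee_rot: [0.0, 0.777, 0.629, 0.001]
ft_force: [0.5, 0.7, -0.1]
gripper_width: 1.0
```

```bash
python3 -c "
from h import *
go(.471,.047,.2185,78)
cv2.imwrite('pics/w1.png',get_image('wrist'))"
```

```text
t 2.5 now [0.4665 0.057  0.2981] jaw 77.99 w 1.0 F [ 0.5  0.7 -0.1]
  d [-0.89  0.64  7.96] r [ 0.1 -0.  -0. ] rows 1.9
```

View pics/w1.png

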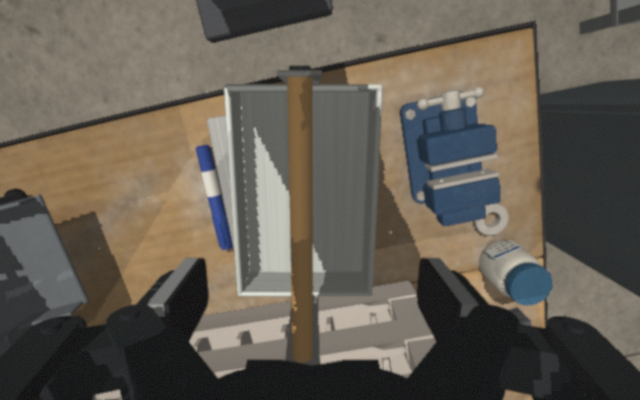

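Emit:
apply_moves(deltas=[{"dx": -0.9, "dy": 0.6, "dz": 2, "rx": 0, "ry": 0, "rz": 0, "hand": -1}, {"dx": -0.9, "dy": 0.6, "dz": 5, "rx": 0, "ry": 0, "rz": 0, "hand": -1}, {"dx": -0.9, "dy": 0.6, "dz": 7.8, "rx": 0, "ry": 0, "rz": 0, "hand": -1}, {"dx": -0.9, "dy": 0.6, "dz": 7.8, "rx": 0, "ry": 0, "rz": 0, "hand": -1}])

```text
time: 2.88
tool_pos: [0.4667, 0.0485, 0.2156]
ee_rot: [-0.002, 0.777, 0.629, -0.004]
ft_force: [-0.8, 0.8, -0.1]
gripper_width: 1.006
```

```bash
python3 -c "
from h import *
go(.471,.047,.2185,78)"
```

```text
t 2.88 now [0.4667 0.0485 0.2156] jaw 77.97 w 1.01 F [-0.8  0.8 -0.1]
  d [-0.06  0.45 -0.29] r [-0.4  0.2 -0. ] rows 0.1
```

Emit:
apply_moves(deltas=[{"dx": 0, "dy": 0.4, "dz": -0.2, "rx": 0, "ry": 0, "rz": 0, "hand": 1}, {"dx": 0, "dy": 0.4, "dz": -0.2, "rx": 0, "ry": 0, "rz": 0, "hand": 1}, {"dx": 0, "dy": 0.4, "dz": -0.2, "rx": 0, "ry": 0, "rz": 0, "hand": 1}, {"dx": 0, "dy": 0.4, "dz": -0.2, "rx": 0, "ry": 0, "rz": 0, "hand": 1}, {"dx": 0, "dy": 0.4, "dz": -0.2, "rx": 0, "ry": 0, "rz": 0, "hand": 1}], squeeze=70)

```text
time: 3.3
tool_pos: [0.4745, 0.0484, 0.2227]
ee_rot: [0.0, 0.777, 0.629, 0.001]
ft_force: [0.2, -0.1, 0.1]
gripper_width: 0.3
```

```bash
python3 -c "
from h import *
go(.471,.047,.28,78)"
```

```text
t 3.3 now [0.4745 0.0484 0.2227] jaw 77.99 w 0.3 F [ 0.2 -0.1  0.1]
  d [-0.2  -0.31 -5.73] r [ 0.1 -0.1 -0. ] rows 1.4
```

Emit:
apply_moves(deltas=[{"dx": 0, "dy": 0, "dz": 0.4, "rx": 0, "ry": 0, "rz": 0, "hand": 1}, {"dx": 0, "dy": 0, "dz": 0.4, "rx": 0, "ry": 0, "rz": 0, "hand": 1}, {"dx": 0, "dy": 0, "dz": 0.4, "rx": 0, "ry": 0, "rz": 0, "hand": 1}, {"dx": 0, "dy": 0, "dz": 0.4, "rx": 0, "ry": 0, "rz": 0, "hand": 1}])

```text
time: 3.63
tool_pos: [0.4745, 0.0482, 0.2179]
ee_rot: [0.0, 0.777, 0.629, 0.001]
ft_force: [3.0, -1.3, 0.5]
gripper_width: 0.137
```

```bash
python3 -c "
from h import *
go(.471,.047,.28,78)"
```

```text
t 3.63 now [0.4745 0.0482 0.2179] jaw 77.98 w 0.14 F [ 3.  -1.3  0.5]
  d [-0.19 -0.31 -6.21] r [ 0.1 -0.  -0. ] rows 1.5
```

Emit:
apply_moves(deltas=[{"dx": 0, "dy": 0, "dz": 0, "rx": 0, "ry": 0, "rz": 0, "hand": 1}, {"dx": 0, "dy": 0, "dz": -1, "rx": 0, "ry": 0, "rz": 0, "hand": 1}, {"dx": 0, "dy": 0, "dz": -3, "rx": 0, "ry": 0, "rz": 0, "hand": 1}, {"dx": 0, "dy": 0, "dz": -6, "rx": 0, "ry": 0, "rz": 0, "hand": 1}, {"dx": 0, "dy": 0, "dz": -8, "rx": 0, "ry": 0, "rz": 0, "hand": 1}])

```text
time: 4.05
tool_pos: [0.4729, 0.0477, 0.2992]
ee_rot: [-0.0, 0.777, 0.629, -0.001]
ft_force: [1.2, -0.6, -3.3]
gripper_width: 0.138
```

```bash
python3 -c "
from h import *
go(.48,-.155,.29,91.7)
cv2.imwrite('pics/s2.png',get_image('scene'))"
```

```text
t 4.05 now [0.4729 0.0477 0.2992] jaw 77.96 w 0.14 F [ 1.2 -0.6 -3.3]
  d [-19.68   4.92   0.93] r [ -0.1   0.  -13.7] rows 4.9
```

View pics/s2.png

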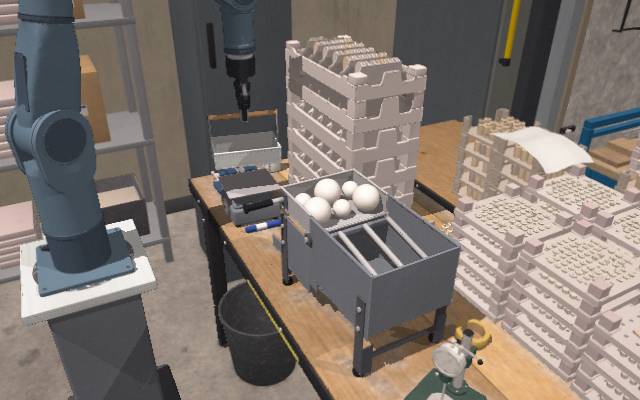

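Emit:
apply_moves(deltas=[{"dx": -2, "dy": 0.5, "dz": 0.2, "rx": 0, "ry": 0, "rz": -3, "hand": 1}, {"dx": -6, "dy": 2, "dz": 0.5, "rx": 0, "ry": 0, "rz": -7, "hand": 1}, {"dx": -10, "dy": 3.5, "dz": 0.9, "rx": 0, "ry": 0, "rz": -11, "hand": 1}, {"dx": -14, "dy": 5, "dz": 0.9, "rx": 0, "ry": 0, "rz": -13.7, "hand": 1}, {"dx": -17, "dy": 5.8, "dz": 0.9, "rx": 0, "ry": 0, "rz": -13.7, "hand": 1}])

```text
time: 4.52
tool_pos: [0.4941, -0.1331, 0.288]
ee_rot: [-0.001, 0.696, 0.718, -0.001]
ft_force: [1.2, 0.9, -3.6]
gripper_width: 0.135
```

```bash
python3 -c "
from h import *
cv2.imwrite('pics/t3.png',get_image('top')[100:300,100:420])
go(.50,-.155,.22,91.7)
go(.50,-.155,.14,91.7)"
```

```text
t 4.57 now [ 0.4934 -0.141   0.2886] jaw 91.18 w 0.14 F [ 0.2 -9.5 -2.1]
  d [-1.37  0.64  6.86] r [-0.1  0.3 -0.5] rows 1.7
t 4.57 now [ 0.4934 -0.141   0.2886] jaw 91.18 w 0.14 F [ 0.2 -9.5 -2.1]
  d [-1.33  0.65 14.86] r [-0.1  0.3 -0.5] rows 3.6
```

View pics/t3.png

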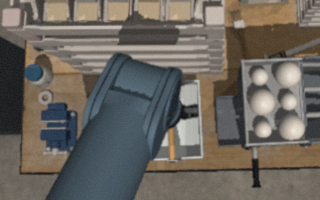

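Emit:
apply_moves(deltas=[{"dx": -1, "dy": 0.4, "dz": 0, "rx": 0, "ry": 0, "rz": 0, "hand": 1}, {"dx": -2, "dy": 0.5, "dz": 1, "rx": 0, "ry": 0, "rz": 0, "hand": 1}, {"dx": -2.4, "dy": 0.5, "dz": 3, "rx": 0, "ry": 0, "rz": 0, "hand": 1}, {"dx": -2.4, "dy": 0.5, "dz": 5, "rx": 0, "ry": 0, "rz": 0, "hand": 1}, {"dx": -2.4, "dy": 0.5, "dz": 7, "rx": 0, "ry": 0, "rz": 0, "hand": 1}])

```text
time: 4.98
tool_pos: [0.5004, -0.1529, 0.2174]
ee_rot: [-0.001, 0.696, 0.718, -0.0]
ft_force: [-0.6, -0.2, -3.0]
gripper_width: 0.138
```

```bash
python3 -c "
from h import *
go(.50,-.155,.14,91.7)
cv2.imwrite('pics/s3.png',get_image('scene')[130:330,170:490])
cv2.imwrite('pics/w3.png',get_image('wrist'))
"
```

```text
t 4.98 now [ 0.5004 -0.1529  0.2174] jaw 91.73 w 0.14 F [-0.6 -0.2 -3. ]
  d [-0.21 -0.04  7.74] r [-0.1 -0.1  0. ] rows 1.9
```

View pics/s3.png

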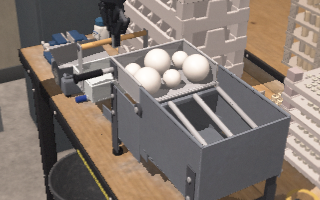

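View pics/w3.png

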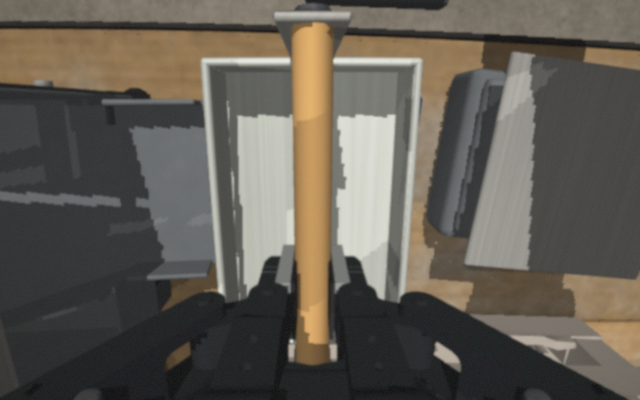

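```bash
python3 -c "
from h import *
c=cam('wrist',get_obs())
f=lambda u,v,z:print((u,v,z),atz(c,u,v,z).round(4))
f(204,62,.1375);f(420,62,.1375);f(313,25,.2175)
print('spout')
f(202,102,.095);f(208,275,.09);f(210,270,.066);f(200,130,.066);f(103,101,.095);f(148,276,.095)
print('pan near-left, right-left');f(515,55,.098);f(467,265,.098);f(638,276,.098)
"
```

```text
(204, 62, 0.1375) [ 0.4086 -0.2123  0.1375]
(420, 62, 0.1375) [ 0.4049 -0.0962  0.1375]
(313, 25, 0.2175) [ 0.4056 -0.1542  0.2175]
spout
(202, 102, 0.095) [ 0.4291 -0.227   0.095 ]
(208, 275, 0.09) [ 0.5582 -0.2301  0.09  ]
(210, 270, 0.066) [ 0.5657 -0.2355  0.066 ]
(200, 130, 0.066) [ 0.4495 -0.2382  0.066 ]
(103, 101, 0.095) [ 0.43   -0.2942  0.095 ]
(148, 276, 0.095) [ 0.5582 -0.2748  0.095 ]
pan near-left, right-left
(515, 55, 0.098) [ 0.3927 -0.0234  0.098 ]
(467, 265, 0.098) [ 0.5402 -0.034   0.098 ]
(638, 276, 0.098) [0.5467 0.1038 0.098 ]
```

Emit:
apply_moves(deltas=[{"dx": 0, "dy": -0.2, "dz": 2, "rx": 0, "ry": 0, "rz": 0, "hand": 1}, {"dx": 0, "dy": -0.2, "dz": 5, "rx": 0, "ry": 0, "rz": 0, "hand": 1}, {"dx": 0, "dy": -0.2, "dz": 7.5, "rx": 0, "ry": 0, "rz": 0, "hand": 1}, {"dx": 0, "dy": -0.2, "dz": 8.6, "rx": 0, "ry": 0, "rz": 0, "hand": 1}, {"dx": 0, "dy": -0.2, "dz": 8.6, "rx": 0, "ry": 0, "rz": 0, "hand": 1}])

```text
time: 5.5
tool_pos: [0.4976, -0.153, 0.1311]
ee_rot: [-0.002, 0.696, 0.718, -0.001]
ft_force: [-0.3, 0.5, -3.1]
gripper_width: 0.135
```

```bash
python3 -c "
from h import *
go(.498,-.196,.130,91.7)
cv2.imwrite('pics/w4.png',get_image('wrist'))
"
```

```text
t 5.5 now [ 0.4976 -0.153   0.1311] jaw 91.74 w 0.14 F [-0.3  0.5 -3.1]
  d [-4.3  -0.09  0.11] r [-0.2 -0.1  0. ] rows 1.0
```

View pics/w4.png

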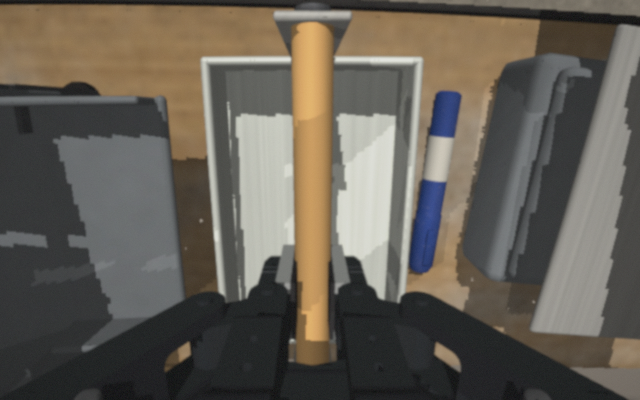

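Emit:
apply_moves(deltas=[{"dx": -1, "dy": 0, "dz": 0.2, "rx": 0, "ry": 0, "rz": 0, "hand": 1}, {"dx": -2.5, "dy": 0, "dz": 0.2, "rx": 0, "ry": 0, "rz": 0, "hand": 1}, {"dx": -4.2, "dy": 0, "dz": 0.2, "rx": 0, "ry": 0, "rz": 0, "hand": 1}, {"dx": -4.2, "dy": 0, "dz": 0.2, "rx": 0, "ry": 0, "rz": 0, "hand": 1}, {"dx": -4.2, "dy": 0, "dz": 0.5, "rx": 0, "ry": 0, "rz": 0, "hand": 1}])

```text
time: 5.97
tool_pos: [0.5015, -0.1986, 0.1297]
ee_rot: [0.002, 0.698, 0.716, 0.001]
ft_force: [-0.0, 0.6, -4.0]
gripper_width: 0.137
```

```bash
python3 -c "
from h import *
go(.498,-.196,.124,91.7)
cv2.imwrite('pics/w5.png',get_image('wrist'))
"
```

```text
t 5.97 now [ 0.5015 -0.1986  0.1297] jaw 91.53 w 0.14 F [-0.   0.6 -4. ]
  d [ 0.27 -0.34  0.57] r [ 0.2  0.1 -0.2] rows 0.2
```

View pics/w5.png

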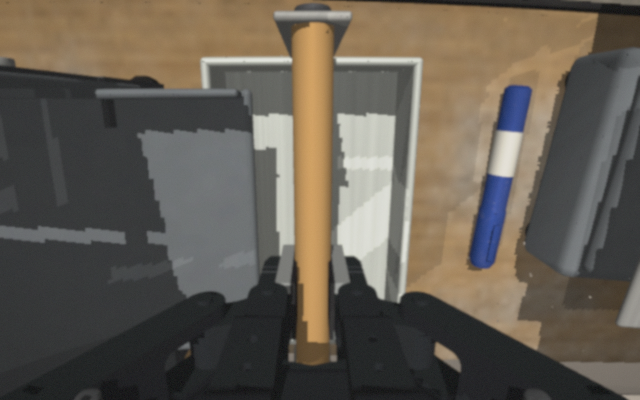

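Spout lip (u≈255) now overhangs the tote's right wall (u≈205). Set it down.

Emit:
apply_moves(deltas=[{"dx": 0.1, "dy": -0.2, "dz": 0.2, "rx": 0, "ry": 0, "rz": 0, "hand": 1}, {"dx": 0.1, "dy": -0.2, "dz": 0.4, "rx": 0, "ry": 0, "rz": 0, "hand": 1}, {"dx": 0.1, "dy": -0.2, "dz": 0.5, "rx": 0, "ry": 0, "rz": 0, "hand": 1}, {"dx": 0.1, "dy": -0.2, "dz": 0.5, "rx": 0, "ry": 0, "rz": 0, "hand": 1}])

```text
time: 6.35
tool_pos: [0.5, -0.1963, 0.1267]
ee_rot: [0.002, 0.697, 0.717, 0.001]
ft_force: [-8.5, 1.8, 34.4]
gripper_width: 0.134
```

```bash
python3 -c "
from h import *
go(.498,-.196,.124,91.7)
"
```

```text
t 6.35 now [ 0.5    -0.1963  0.1267] jaw 91.67 w 0.13 F [-8.5  1.8 34.4]
  d [ 0.03 -0.2   0.27] r [ 0.3  0.  -0. ] rows 0.1
```

Emit:
apply_moves(deltas=[{"dx": 0, "dy": 0, "dz": -0.2, "rx": 0, "ry": 0, "rz": 0, "hand": 1}, {"dx": 0, "dy": 0, "dz": -0.2, "rx": 0, "ry": 0, "rz": 0, "hand": 0}, {"dx": 0, "dy": 0, "dz": -0.2, "rx": 0, "ry": 0, "rz": 0, "hand": 0}, {"dx": 0, "dy": 0, "dz": -0.2, "rx": 0, "ry": 0, "rz": 0, "hand": 0}, {"dx": 0, "dy": 0, "dz": -0.2, "rx": 0, "ry": 0, "rz": 0, "hand": 0}])

```text
time: 6.77
tool_pos: [0.4981, -0.1948, 0.1243]
ee_rot: [-0.0, 0.696, 0.718, -0.0]
ft_force: [-0.3, -0.5, 0.2]
gripper_width: 0.503
```

Emit:
apply_moves(deltas=[{"dx": 0, "dy": 0, "dz": -3, "rx": 0, "ry": 0, "rz": 0, "hand": 0}, {"dx": 0, "dy": 0, "dz": -7, "rx": 0, "ry": 0, "rz": 0, "hand": 0}, {"dx": 0, "dy": 0, "dz": -11, "rx": 0, "ry": 0, "rz": 0, "hand": 0}, {"dx": 0, "dy": 0, "dz": -15, "rx": 0, "ry": 0, "rz": 0, "hand": 0}, {"dx": 0, "dy": -2, "dz": -18, "rx": 0, "ry": 0, "rz": 0, "hand": 0}])

```text
time: 7.18
tool_pos: [0.4813, -0.1952, 0.3078]
ee_rot: [0.002, 0.696, 0.718, 0.001]
ft_force: [0.7, 0.3, 0.5]
gripper_width: 0.501
```

```bash
python3 -c "
from h import *
cv2.imwrite('pics/t6.png',get_image('top'))
cv2.imwrite('pics/s6.png',get_image('scene'))
go(.367,-.25,.31,91.7);go(.367,-.316,.31,91.7)
"
```

```text
t 7.28 now [ 0.4787 -0.1975  0.3095] jaw 91.58 w 0.5 F [ 0.9 -0.4 -0.7]
  d [ -4.94 -11.31  -0.13] r [ 0.4  0.1 -0.1] rows 3.0
t 7.28 now [ 0.4787 -0.1975  0.3095] jaw 91.58 w 0.5 F [ 0.9 -0.4 -0.7]
  d [-11.53 -11.49  -0.12] r [ 0.4  0.1 -0.1] rows 3.9
```

View pics/s6.png

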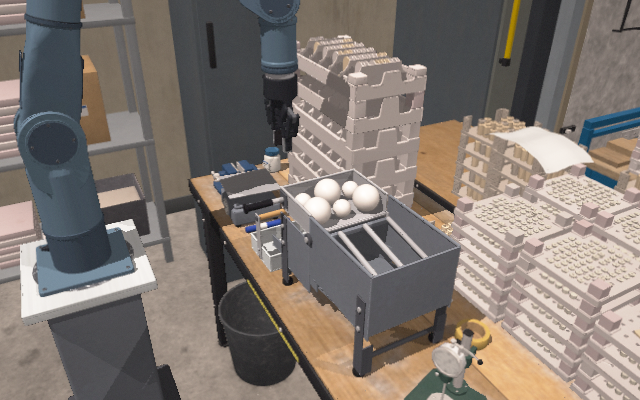

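Emit:
apply_moves(deltas=[{"dx": -2, "dy": -3, "dz": 0, "rx": 0, "ry": 0, "rz": 0, "hand": 0}, {"dx": -5, "dy": -6, "dz": 0, "rx": 0, "ry": 0, "rz": 0, "hand": 0}, {"dx": -8, "dy": -9, "dz": 0, "rx": 0, "ry": 0, "rz": 0, "hand": 0}, {"dx": -11.5, "dy": -11.5, "dz": 0, "rx": 0, "ry": 0, "rz": 0, "hand": 0}, {"dx": -11.5, "dy": -11.5, "dz": 0, "rx": 0, "ry": 0, "rz": 0, "hand": 0}])

```text
time: 7.7
tool_pos: [0.3608, -0.3199, 0.3044]
ee_rot: [0.0, 0.7, 0.714, -0.002]
ft_force: [0.9, 0.3, 0.4]
gripper_width: 0.499
```

```bash
python3 -c "
from h import *
go(.367,-.316,.231,91.7)
cv2.imwrite('pics/w7.png',get_image('wrist'))
t=cv2.imread('pics/t6.png')
cv2.imwrite('pics/t6b.png',cv2.resize(t[175:285,130:290],None,fx=5,fy=5,interpolation=cv2.INTER_CUBIC))
t=cv2.imread('pics/s6.png')
cv2.imwrite('pics/s6b.png',cv2.resize(t[150:250,190:310],None,fx=6,fy=6,interpolation=cv2.INTER_CUBIC))
"
```

```text
t 7.7 now [ 0.3608 -0.3199  0.3044] jaw 91.1 w 0.5 F [0.9 0.3 0.4]
  d [0.4  0.65 7.34] r [-0.1  0.1 -0.6] rows 1.8
```

View pics/w7.png

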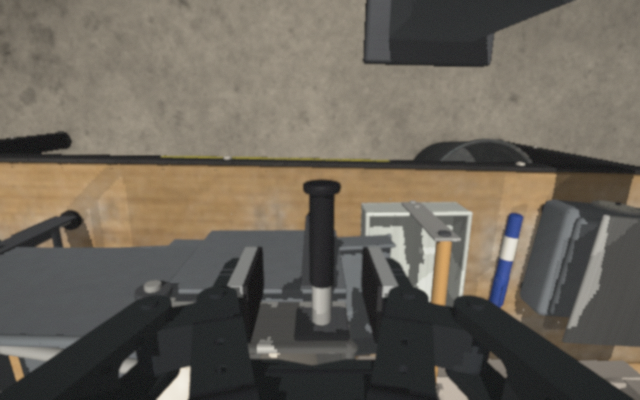

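View pics/t6b.png

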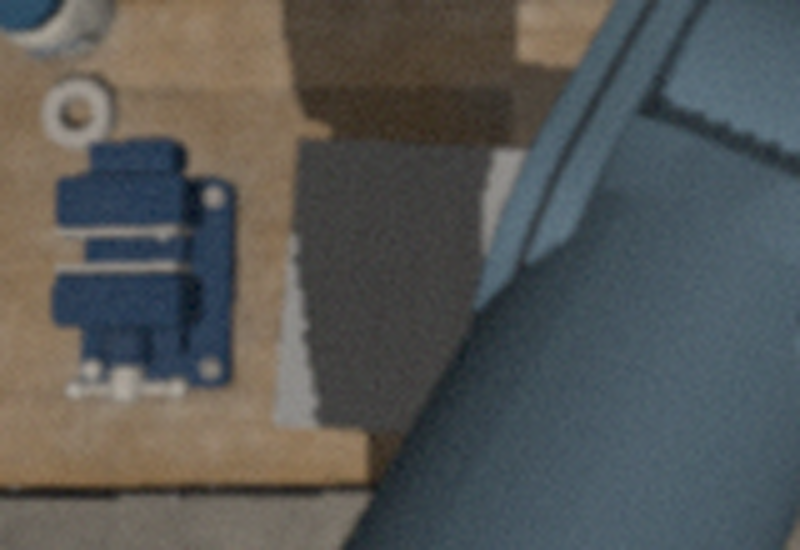

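View pics/s6b.png

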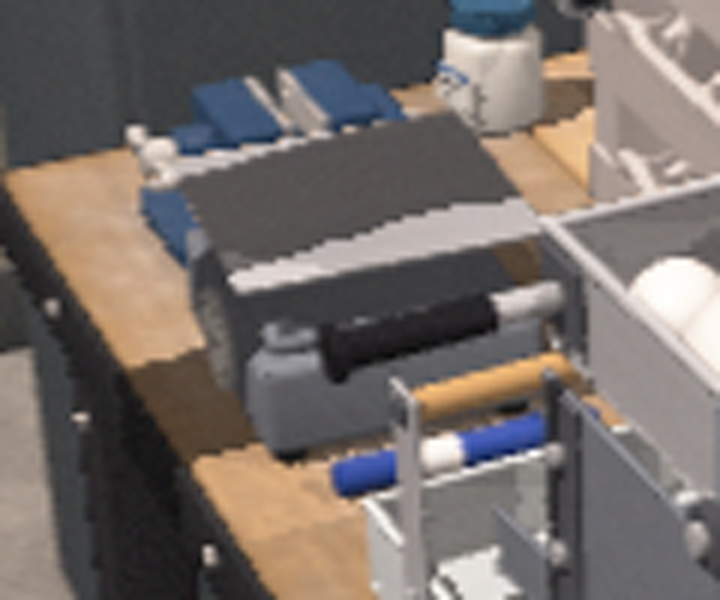

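```bash
python3 -c "
from h import *
np.set_printoptions(precision=4,suppress=True)
c=cam('top');s=cam('scene')
a=lambda u,v,z:atz(c,130+u/5,175+v/5,z)
e=lambda u,v,z:atz(s,190+u/6,150+v/6,z)
print(a(302,142,.098),a(273,428,.098),a(524,152,.098))
P=np.array([e(180,178,.098),e(455,110,.098),e(540,236,.098),e(232,290,.098)]);print(P,P.mean(0))
w=cam('wrist',get_obs())
print('handle',atz(w,322,186,.235),atz(w,322,285,.235))
print('pan wrist',atz(w,616,206,.098),atz(w,566,340,.098))
"
```

```text
[0.5474 0.0993 0.098 ] [0.3994 0.1122 0.098 ] [ 0.5394 -0.0178  0.098 ]
[[ 0.4036  0.0892  0.098 ]
 [ 0.5507  0.0983  0.098 ]
 [ 0.5351 -0.0431  0.098 ]
 [ 0.39   -0.0272  0.098 ]] [0.4699 0.0293 0.098 ]
handle [ 0.3382 -0.3123  0.235 ] [ 0.3994 -0.3105  0.235 ]
pan wrist [ 0.3821 -0.0142  0.098 ] [ 0.5375 -0.031   0.098 ]
```

Emit:
apply_moves(deltas=[{"dx": 0.5, "dy": 0.5, "dz": 1.5, "rx": 0, "ry": 0, "rz": -0.5, "hand": 0}, {"dx": 0.5, "dy": 0.5, "dz": 3.5, "rx": 0, "ry": 0, "rz": -0.5, "hand": 0}, {"dx": 0.5, "dy": 0.5, "dz": 5.5, "rx": 0, "ry": 0, "rz": -0.5, "hand": 0}, {"dx": 0.5, "dy": 0.5, "dz": 7.3, "rx": 0, "ry": 0, "rz": -0.5, "hand": 0}, {"dx": 0.5, "dy": 0.5, "dz": 7.3, "rx": 0, "ry": 0, "rz": -0.5, "hand": 0}])

```text
time: 8.17
tool_pos: [0.3703, -0.3063, 0.228]
ee_rot: [-0.003, 0.693, 0.721, -0.001]
ft_force: [0.2, 1.4, -0.4]
gripper_width: 0.5
```

```bash
python3 -c "
from h import *
go(.367,-.315,.231,91.7)
cv2.imwrite('pics/w8.png',get_image('wrist'))
"
```

```text
t 8.17 now [ 0.3703 -0.3063  0.228 ] jaw 92.28 w 0.5 F [ 0.2  1.4 -0.4]
  d [-0.86 -0.37 -0.3 ] r [-0.3 -0.2  0.6] rows 0.2
```

View pics/w8.png

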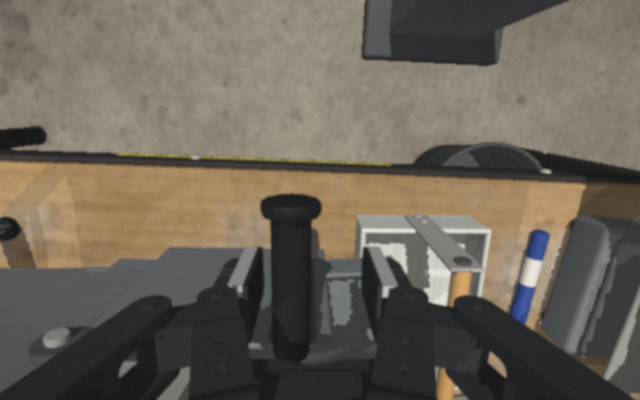

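Emit:
apply_moves(deltas=[{"dx": -0.7, "dy": -0.3, "dz": -0.2, "rx": 0, "ry": 0, "rz": 0, "hand": 0}, {"dx": -0.7, "dy": -0.3, "dz": -0.2, "rx": 0, "ry": 0, "rz": 0, "hand": 0}, {"dx": -0.7, "dy": -0.3, "dz": -0.2, "rx": 0, "ry": 0, "rz": 0, "hand": 0}])

```text
time: 8.47
tool_pos: [0.3692, -0.317, 0.2348]
ee_rot: [0.001, 0.694, 0.72, 0.0]
ft_force: [0.1, 0.3, 0.7]
gripper_width: 0.5
```

```bash
python3 -c "
from h import *
go(.367,-.315,.231,91.7)
cv2.imwrite('pics/w9.png',get_image('wrist'))
"
```

```text
t 8.47 now [ 0.3692 -0.317   0.2348] jaw 92.13 w 0.5 F [0.1 0.3 0.7]
  d [ 0.21 -0.21  0.38] r [0.1 0.1 0.4] rows 0.1
```

View pics/w9.png

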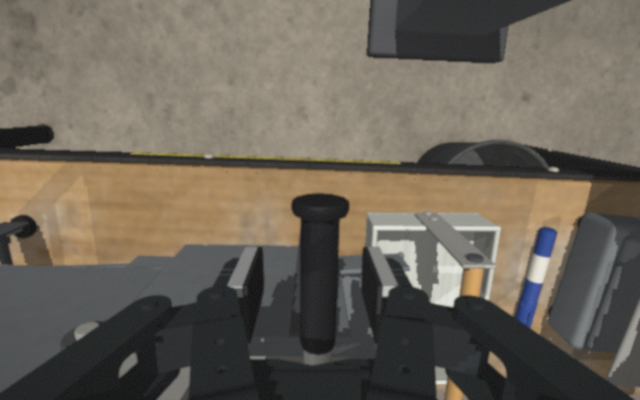

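Emit:
apply_moves(deltas=[{"dx": 0.2, "dy": -0.2, "dz": 0.4, "rx": 0, "ry": 0, "rz": 0, "hand": 1}, {"dx": 0.2, "dy": -0.2, "dz": 0.4, "rx": 0, "ry": 0, "rz": 0, "hand": 1}, {"dx": 0.2, "dy": -0.2, "dz": 0.4, "rx": 0, "ry": 0, "rz": 0, "hand": 1}, {"dx": 0.2, "dy": -0.2, "dz": 0.4, "rx": 0, "ry": 0, "rz": 0, "hand": 1}, {"dx": 0.2, "dy": -0.2, "dz": 0.4, "rx": 0, "ry": 0, "rz": 0, "hand": 1}], squeeze=40)

```text
time: 8.93
tool_pos: [0.3663, -0.3146, 0.2295]
ee_rot: [0.0, 0.694, 0.72, -0.0]
ft_force: [0.2, -3.3, -2.5]
gripper_width: 0.162
```

```bash
python3 -c "
from h import *
go(.367,-.315,.231,91.7)
o=get_obs();p=o['tool_pos'];M=q2R(o['ee_rot'])
r=np.hypot(.122,.032);a0=np.arctan2(.032,.122)
up=np.array([.0279*-1,1,0]);up=np.array([-.0279,.9996,0])
for th in np.arange(.05,.71,.05):
    d=up*(r*np.cos(a0+th)-.122)+np.array([0,0,r*np.sin(a0+th)-.032])
    print(round(th,2),(M.T@d*100).round(2))
"
```

```text
t 8.93 now [ 0.3663 -0.3146  0.2295] jaw 92.14 w 0.16 F [ 0.2 -3.3 -2.5]
  d [-0.04  0.07 -0.15] r [-0.   0.   0.4] rows 0.0
0.05 [-0.18 -0.   -0.61]
0.1 [-0.38 -0.   -1.2 ]
0.15 [-0.62 -0.01 -1.79]
0.2 [-0.88 -0.01 -2.36]
0.25 [-1.17 -0.01 -2.92]
0.3 [-1.49 -0.01 -3.46]
0.35 [-1.84 -0.02 -3.99]
0.4 [-2.21 -0.02 -4.5 ]
0.45 [-2.61 -0.03 -4.99]
0.5 [-3.03 -0.03 -5.46]
0.55 [-3.48 -0.03 -5.9 ]
0.6 [-3.94 -0.04 -6.33]
0.65 [-4.43 -0.04 -6.73]
0.7 [-4.93 -0.05 -7.1 ]
```

Emit:
apply_moves(deltas=[{"dx": -0.09, "dy": 0, "dz": -0.3, "rx": 0, "ry": 0, "rz": 0, "hand": 1}, {"dx": -0.18, "dy": 0, "dz": -0.6, "rx": 0, "ry": 0, "rz": 0, "hand": 1}, {"dx": -0.28, "dy": 0, "dz": -0.9, "rx": 0, "ry": 0, "rz": 0, "hand": 1}, {"dx": -0.38, "dy": 0, "dz": -1.2, "rx": 0, "ry": 0, "rz": 0, "hand": 1}, {"dx": -0.5, "dy": 0, "dz": -1.5, "rx": 0, "ry": 0, "rz": 0, "hand": 1}])

```text
time: 9.35
tool_pos: [0.3663, -0.319, 0.2438]
ee_rot: [-0.001, 0.694, 0.72, -0.0]
ft_force: [2.0, -4.9, -13.3]
gripper_width: 0.157
```

```bash
python3 -c "
from h import *
go(.367,-.315,.231,91.7)
cv2.imwrite('pics/s10.png',get_image('scene')[130:330,170:490])
"
```

```text
t 9.35 now [ 0.3663 -0.319   0.2438] jaw 92.16 w 0.16 F [  2.   -4.9 -13.3]
  d [0.39 0.08 1.28] r [-0.1 -0.   0.5] rows 0.3
```

View pics/s10.png

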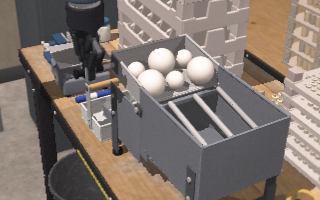

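Emit:
apply_moves(deltas=[{"dx": -0.12, "dy": 0, "dz": -0.29, "rx": 0, "ry": 0, "rz": 0, "hand": 1}, {"dx": -0.25, "dy": 0, "dz": -0.58, "rx": 0, "ry": 0, "rz": 0, "hand": 1}, {"dx": -0.38, "dy": 0, "dz": -0.86, "rx": 0, "ry": 0, "rz": 0, "hand": 1}, {"dx": -0.52, "dy": 0, "dz": -1.14, "rx": 0, "ry": 0, "rz": 0, "hand": 1}, {"dx": -0.67, "dy": 0, "dz": -1.42, "rx": 0, "ry": 0, "rz": 0, "hand": 1}])

```text
time: 9.82
tool_pos: [0.3666, -0.3255, 0.2589]
ee_rot: [-0.001, 0.694, 0.72, 0.0]
ft_force: [-1.4, -1.0, -5.9]
gripper_width: 0.158
```

```bash
python3 -c "
from h import *
go(.367,-.315,.231,91.7)
cv2.imwrite('pics/s11.png',get_image('scene')[130:330,170:490])
"
```

```text
t 9.82 now [ 0.3666 -0.3255  0.2589] jaw 92.17 w 0.16 F [-1.4 -1.  -5.9]
  d [1.05 0.09 2.79] r [-0.1 -0.1  0.5] rows 0.7
```

View pics/s11.png

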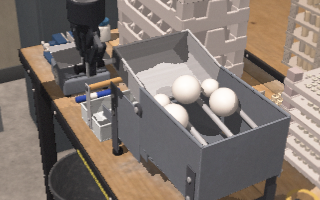

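Emit:
apply_moves(deltas=[{"dx": -0.16, "dy": 0, "dz": -0.27, "rx": 0, "ry": 0, "rz": 0, "hand": 1}, {"dx": -0.32, "dy": 0, "dz": -0.54, "rx": 0, "ry": 0, "rz": 0, "hand": 1}, {"dx": -0.5, "dy": 0, "dz": -0.81, "rx": 0, "ry": 0, "rz": 0, "hand": 1}, {"dx": -0.67, "dy": 0, "dz": -1.07, "rx": 0, "ry": 0, "rz": 0, "hand": 1}, {"dx": -1.04, "dy": 0, "dz": -1.58, "rx": 0, "ry": 0, "rz": 0, "hand": 1}])

```text
time: 10.28
tool_pos: [0.3668, -0.3346, 0.2742]
ee_rot: [-0.002, 0.693, 0.721, 0.0]
ft_force: [-3.7, 4.1, -3.4]
gripper_width: 0.159
```

Emit:
apply_moves(deltas=[{"dx": -0.4, "dy": 0, "dz": -0.49, "rx": 0, "ry": 0, "rz": 0, "hand": 1}, {"dx": -0.82, "dy": 0, "dz": -0.96, "rx": 0, "ry": 0, "rz": 0, "hand": 1}, {"dx": -1.27, "dy": 0, "dz": -1.4, "rx": 0, "ry": 0, "rz": 0, "hand": 1}, {"dx": -1.73, "dy": 0, "dz": -1.83, "rx": 0, "ry": 0, "rz": 0, "hand": 1}, {"dx": -1.73, "dy": 0, "dz": -1.83, "rx": 0, "ry": 0, "rz": 0, "hand": 1}])

```text
time: 10.7
tool_pos: [0.3672, -0.351, 0.2938]
ee_rot: [-0.003, 0.693, 0.721, 0.002]
ft_force: [-9.2, 13.5, 8.6]
gripper_width: 0.16
```

```bash
python3 -c "
from h import *
go(.367,-.315,.231,91.7)
cv2.imwrite('pics/s12.png',get_image('scene')[130:330,170:490])
t=get_image('top');cv2.imwrite('pics/t12.png',cv2.resize(t[140:295,310:510],None,fx=3,fy=3))
"
```

```text
t 10.7 now [ 0.3672 -0.351   0.2938] jaw 92.22 w 0.16 F [-9.2 13.5  8.6]
  d [3.56 0.13 6.31] r [-0.1 -0.4  0.5] rows 1.7
```

View pics/s12.png

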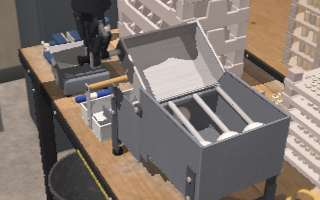

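View pics/t12.png

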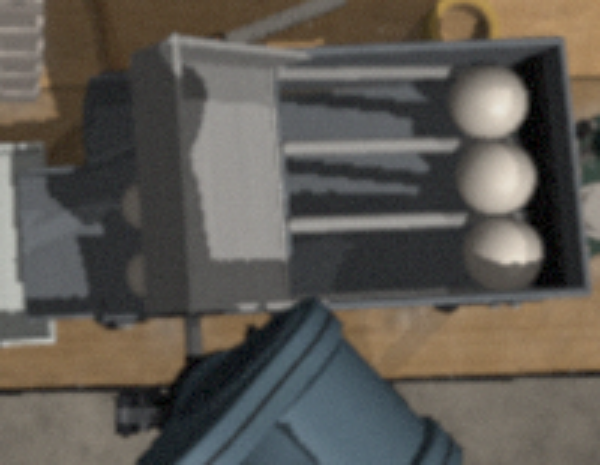

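Emit:
apply_moves(deltas=[{"dx": 0.1, "dy": 0, "dz": 0.1, "rx": 0, "ry": 0, "rz": 0, "hand": 1}, {"dx": 0.1, "dy": 0, "dz": 0.1, "rx": 0, "ry": 0, "rz": 0, "hand": 1}, {"dx": 0.1, "dy": 0, "dz": 0.1, "rx": 0, "ry": 0, "rz": 0, "hand": 1}, {"dx": 0.1, "dy": 0, "dz": 0.1, "rx": 0, "ry": 0, "rz": 0, "hand": 1}, {"dx": 0.1, "dy": 0, "dz": 0.1, "rx": 0, "ry": 0, "rz": 0, "hand": 1}])

```text
time: 11.22
tool_pos: [0.3672, -0.3495, 0.2923]
ee_rot: [-0.003, 0.693, 0.721, 0.002]
ft_force: [-8.8, 13.0, 8.2]
gripper_width: 0.16
```

```bash
python3 -c "
from h import *
go(.367,-.315,.231,91.7)
t=get_image('top');cv2.imwrite('pics/t13.png',cv2.resize(t[140:295,250:510],None,fx=3,fy=3))
cv2.imwrite('pics/w13.png',get_image('wrist'))
"
```

```text
t 11.22 now [ 0.3672 -0.3495  0.2923] jaw 92.25 w 0.16 F [-8.8 13.   8.2]
  d [3.4  0.13 6.16] r [-0.1 -0.4  0.6] rows 1.7
```

View pics/t13.png

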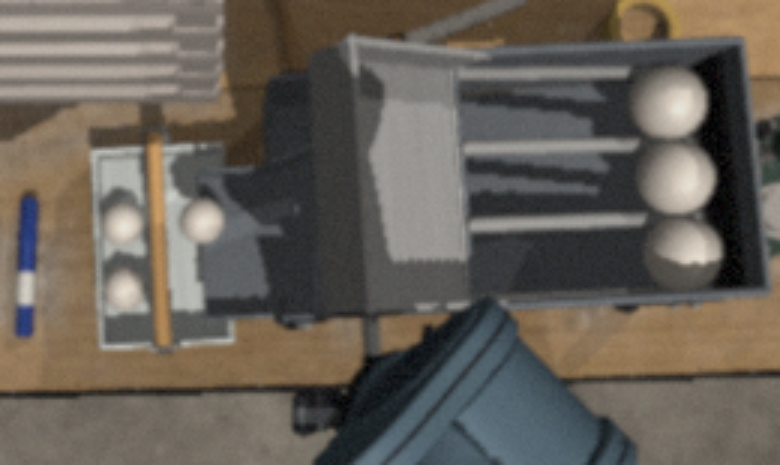

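View pics/w13.png

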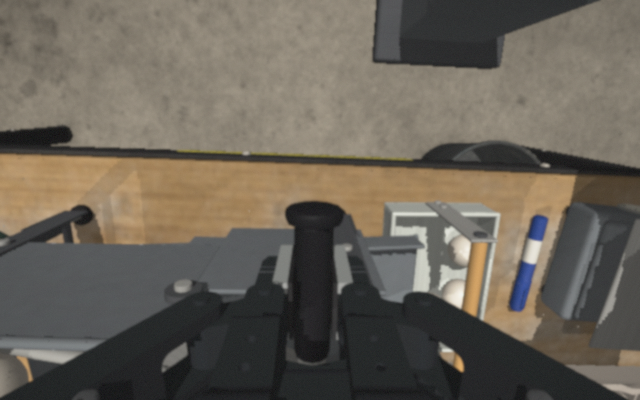

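Emit:
apply_moves(deltas=[{"dx": 0.36, "dy": 0, "dz": 0.33, "rx": 0, "ry": 0, "rz": 0, "hand": 1}, {"dx": 0.81, "dy": 0, "dz": 0.77, "rx": 0, "ry": 0, "rz": 0, "hand": 1}, {"dx": 1.23, "dy": 0, "dz": 1.24, "rx": 0, "ry": 0, "rz": 0, "hand": 1}, {"dx": 1.63, "dy": 0, "dz": 1.73, "rx": 0, "ry": 0, "rz": 0, "hand": 1}, {"dx": 2.0, "dy": 0, "dz": 2.24, "rx": 0, "ry": 0, "rz": 0, "hand": 1}])

```text
time: 11.73
tool_pos: [0.3668, -0.3318, 0.2702]
ee_rot: [-0.001, 0.693, 0.721, 0.0]
ft_force: [-6.6, 4.3, 2.6]
gripper_width: 0.157
```

Emit:
apply_moves(deltas=[{"dx": 0.35, "dy": 0, "dz": 0.53, "rx": 0, "ry": 0, "rz": 0, "hand": 1}, {"dx": 0.67, "dy": 0, "dz": 1.07, "rx": 0, "ry": 0, "rz": 0, "hand": 1}, {"dx": 0.96, "dy": 0, "dz": 1.63, "rx": 0, "ry": 0, "rz": 0, "hand": 1}, {"dx": 1.22, "dy": 0, "dz": 2.2, "rx": 0, "ry": 0, "rz": 0, "hand": 1}, {"dx": 1.46, "dy": 0, "dz": 2.79, "rx": 0, "ry": 0, "rz": 0, "hand": 1}])

```text
time: 12.15
tool_pos: [0.3664, -0.3183, 0.2422]
ee_rot: [0.0, 0.693, 0.72, -0.0]
ft_force: [-5.7, 2.7, 1.0]
gripper_width: 0.16
```

Emit:
apply_moves(deltas=[{"dx": 0.1, "dy": 0, "dz": 0.3, "rx": 0, "ry": 0, "rz": 0, "hand": 1}, {"dx": 0.2, "dy": 0, "dz": 0.6, "rx": 0, "ry": 0, "rz": 0, "hand": 1}, {"dx": 0.28, "dy": 0, "dz": 0.9, "rx": 0, "ry": 0, "rz": 0, "hand": 1}, {"dx": 0.36, "dy": 0, "dz": 1.1, "rx": 0, "ry": 0, "rz": 0, "hand": 1}, {"dx": 0.36, "dy": 0, "dz": 1.15, "rx": 0, "ry": 0, "rz": 0, "hand": 1}])

```text
time: 12.57
tool_pos: [0.3664, -0.3149, 0.2305]
ee_rot: [0.0, 0.693, 0.72, -0.0]
ft_force: [-5.9, 1.3, 1.7]
gripper_width: 0.161
```

```bash
python3 -c "
from h import *
go(.367,-.315,.231,91.7)
cv2.imwrite('pics/s14.png',get_image('scene')[130:330,170:490])
"
```

```text
t 12.57 now [ 0.3664 -0.3149  0.2305] jaw 92.19 w 0.16 F [-5.9  1.3  1.7]
  d [-0.01  0.06 -0.05] r [-0.   0.   0.5] rows 0.0
```

View pics/s14.png

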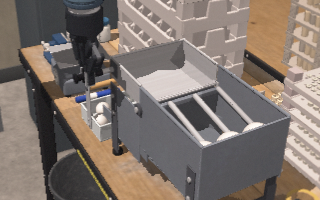

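Emit:
apply_moves(deltas=[{"dx": 0, "dy": 0, "dz": 0.1, "rx": 0, "ry": 0, "rz": 0, "hand": 1}, {"dx": 0, "dy": 0, "dz": 0.1, "rx": 0, "ry": 0, "rz": 0, "hand": 0}, {"dx": 0, "dy": 0, "dz": 0.1, "rx": 0, "ry": 0, "rz": 0, "hand": 0}, {"dx": 0, "dy": 0, "dz": 0.1, "rx": 0, "ry": 0, "rz": 0, "hand": 0}, {"dx": 0, "dy": 0, "dz": 0.1, "rx": 0, "ry": 0, "rz": 0, "hand": 0}])

```text
time: 13.03
tool_pos: [0.3676, -0.3148, 0.2297]
ee_rot: [0.001, 0.693, 0.721, 0.0]
ft_force: [-0.1, -0.1, -0.8]
gripper_width: 0.503
```

Emit:
apply_moves(deltas=[{"dx": 0, "dy": 0, "dz": -1.5, "rx": 0, "ry": 0, "rz": 0, "hand": 0}, {"dx": 0, "dy": 0, "dz": -4, "rx": 0, "ry": 0, "rz": 0, "hand": 0}, {"dx": 0, "dy": 0, "dz": -7, "rx": 0, "ry": 0, "rz": 0, "hand": 0}, {"dx": 2, "dy": 2, "dz": -9, "rx": 0, "ry": 0, "rz": 0, "hand": 0}, {"dx": 5, "dy": 5, "dz": -9, "rx": 0, "ry": 0, "rz": 0, "hand": 0}])

```text
time: 13.45
tool_pos: [0.4147, -0.2672, 0.3241]
ee_rot: [0.005, 0.696, 0.718, 0.001]
ft_force: [1.4, -1.4, -0.6]
gripper_width: 0.502
```

```bash
python3 -c "
from h import *
go(.498,-.196,.28,91.7)
"
```

```text
t 13.45 now [ 0.4147 -0.2672  0.3241] jaw 91.72 w 0.5 F [ 1.4 -1.4 -0.6]
  d [6.89 8.51 4.44] r [0.4 0.3 0. ] rows 2.8
```

Emit:
apply_moves(deltas=[{"dx": 2.5, "dy": 3, "dz": 0, "rx": 0, "ry": 0, "rz": 0, "hand": 0}, {"dx": 5, "dy": 6, "dz": 0, "rx": 0, "ry": 0, "rz": 0, "hand": 0}, {"dx": 6.8, "dy": 8.4, "dz": 2, "rx": 0, "ry": 0, "rz": 0, "hand": 0}, {"dx": 6.8, "dy": 8.4, "dz": 4, "rx": 0, "ry": 0, "rz": 0, "hand": 0}, {"dx": 6.8, "dy": 8.4, "dz": 4.4, "rx": 0, "ry": 0, "rz": 0, "hand": 0}])

```text
time: 13.87
tool_pos: [0.4956, -0.1894, 0.2724]
ee_rot: [-0.002, 0.692, 0.722, -0.001]
ft_force: [-1.0, 0.0, -1.1]
gripper_width: 0.503
```

```bash
python3 -c "
from h import *
go(.498,-.196,.126,91.7)
cv2.imwrite('pics/w15.png',get_image('wrist'))
"
```

```text
t 13.87 now [ 0.4956 -0.1894  0.2724] jaw 92.43 w 0.5 F [-1.   0.  -1.1]
  d [-0.68  0.26 14.64] r [-0.2 -0.1  0.7] rows 3.5
```

View pics/w15.png

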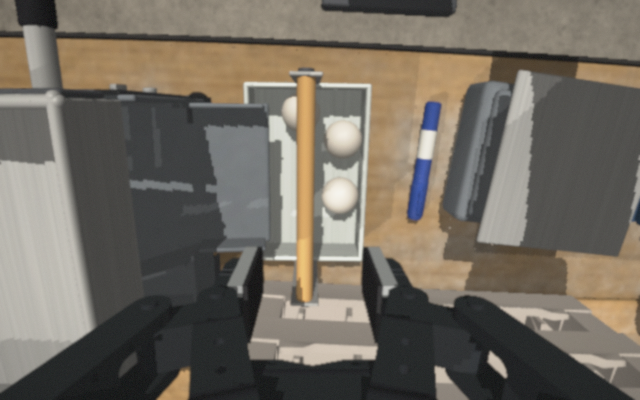

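```bash
python3 -c "
from h import *
c=cam('wrist',get_obs())
f=lambda u,v,z:print((u,v,z),atz(c,u,v,z).round(4))
f(306,78,.125);f(305,298,.125);f(522,72,.098);f(480,240,.098);f(620,255,.098)
"
```

```text
(306, 78, 0.125) [ 0.4067 -0.1987  0.125 ]
(305, 298, 0.125) [ 0.5859 -0.1932  0.125 ]
(522, 72, 0.098) [ 0.3917 -0.025   0.098 ]
(480, 240, 0.098) [ 0.5369 -0.0362  0.098 ]
(620, 255, 0.098) [0.5473 0.1015 0.098 ]
```

Emit:
apply_moves(deltas=[{"dx": -0.5, "dy": 0.2, "dz": 3, "rx": 0, "ry": 0, "rz": 0.5, "hand": 0}, {"dx": -0.5, "dy": 0.2, "dz": 6, "rx": 0, "ry": 0, "rz": 0.5, "hand": 0}, {"dx": -0.5, "dy": 0.2, "dz": 8, "rx": 0, "ry": 0, "rz": 0.5, "hand": 0}, {"dx": -0.5, "dy": 0.2, "dz": 9, "rx": 0, "ry": 0, "rz": 0.5, "hand": 0}])

```text
time: 14.25
tool_pos: [0.4961, -0.1979, 0.1839]
ee_rot: [-0.001, 0.698, 0.717, -0.001]
ft_force: [-0.9, 0.5, 0.0]
gripper_width: 0.499
```

```bash
python3 -c "
from h import *
go(.498,-.196,.126,91.7)
cv2.imwrite('pics/w16.png',get_image('wrist'))
"
```

```text
t 14.25 now [ 0.4961 -0.1979  0.1839] jaw 91.54 w 0.5 F [-0.9  0.5  0. ]
  d [0.19 0.2  5.79] r [-0.1 -0.  -0.2] rows 1.4
```

View pics/w16.png

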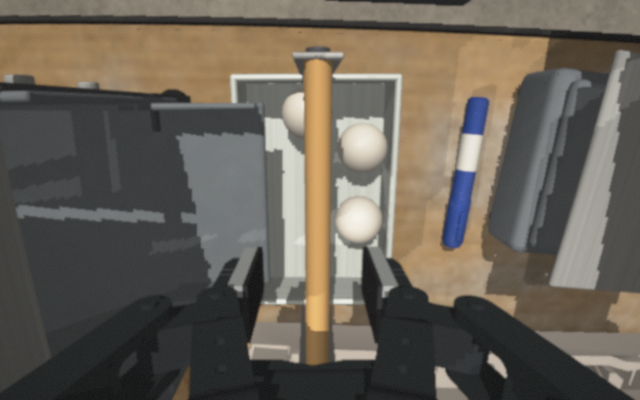

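Emit:
apply_moves(deltas=[{"dx": 0.1, "dy": 0.2, "dz": 2.5, "rx": 0, "ry": 0, "rz": 0, "hand": 0}, {"dx": 0.1, "dy": 0.2, "dz": 4.5, "rx": 0, "ry": 0, "rz": 0, "hand": 0}, {"dx": 0.1, "dy": 0.2, "dz": 5.7, "rx": 0, "ry": 0, "rz": 0, "hand": 0}, {"dx": 0.1, "dy": 0.2, "dz": 5.7, "rx": 0, "ry": 0, "rz": 0, "hand": 0}, {"dx": 0.1, "dy": 0.2, "dz": 5.7, "rx": 0, "ry": 0, "rz": 0, "hand": 1}], squeeze=100)

```text
time: 14.72
tool_pos: [0.5, -0.1964, 0.129]
ee_rot: [0.0, 0.697, 0.717, 0.0]
ft_force: [0.3, -0.2, -0.8]
gripper_width: 0.372
```

```bash
python3 -c "
from h import *
go(.498,-.196,.126,91.7)
"
```

```text
t 14.72 now [ 0.5    -0.1964  0.129 ] jaw 91.64 w 0.37 F [ 0.3 -0.2 -0.8]
  d [ 0.05 -0.19  0.3 ] r [ 0.   0.  -0.1] rows 0.1
```

Emit:
apply_moves(deltas=[{"dx": 0, "dy": -0.2, "dz": 0.3, "rx": 0, "ry": 0, "rz": 0, "hand": 1}, {"dx": 0, "dy": -0.2, "dz": 0.3, "rx": 0, "ry": 0, "rz": 0, "hand": 1}, {"dx": 0, "dy": -0.2, "dz": 0.3, "rx": 0, "ry": 0, "rz": 0, "hand": 1}, {"dx": 0, "dy": -0.2, "dz": 0.3, "rx": 0, "ry": 0, "rz": 0, "hand": 1}, {"dx": 0, "dy": -0.2, "dz": 0.3, "rx": 0, "ry": 0, "rz": 0, "hand": 1}], squeeze=100)

```text
time: 15.13
tool_pos: [0.4983, -0.1952, 0.1261]
ee_rot: [0.0, 0.696, 0.718, 0.001]
ft_force: [-0.1, 4.6, 7.7]
gripper_width: 0.13
```

```bash
python3 -c "
from h import *
go(.498,-.196,.126,91.7)
"
```

```text
t 15.13 now [ 0.4983 -0.1952  0.1261] jaw 91.71 w 0.13 F [-0.1  4.6  7.7]
  d [-0.08 -0.04  0.01] r [ 0.1 -0.   0. ] rows 0.0
```

Gripped. Lift 6 mm, then slide left slowly out from under the lip.

Emit:
apply_moves(deltas=[{"dx": 0, "dy": 0, "dz": -0.4, "rx": 0, "ry": 0, "rz": 0, "hand": 1}, {"dx": 0, "dy": 0, "dz": -0.7, "rx": 0, "ry": 0, "rz": 0, "hand": 1}, {"dx": 0.3, "dy": 0, "dz": -0.7, "rx": 0, "ry": 0, "rz": 0, "hand": 1}, {"dx": 0.8, "dy": 0, "dz": -0.7, "rx": 0, "ry": 0, "rz": 0, "hand": 1}, {"dx": 1.5, "dy": 0, "dz": -0.7, "rx": 0, "ry": 0, "rz": 0, "hand": 1}])

```text
time: 15.55
tool_pos: [0.4968, -0.1808, 0.1318]
ee_rot: [-0.0, 0.697, 0.717, -0.0]
ft_force: [0.5, 0.5, -6.7]
gripper_width: 0.127
```

```bash
python3 -c "
from h import *
go(.498,-.155,.132,91.7)
cv2.imwrite('pics/w17.png',get_image('wrist'))
"
```

```text
t 15.55 now [ 0.4968 -0.1808  0.1318] jaw 91.63 w 0.13 F [ 0.5  0.5 -6.7]
  d [ 2.58  0.2  -0.02] r [-0.   0.  -0.1] rows 0.6
```

View pics/w17.png

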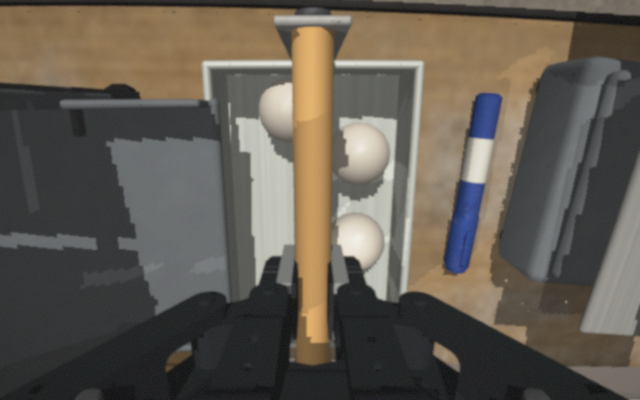

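Emit:
apply_moves(deltas=[{"dx": 0.8, "dy": 0.2, "dz": 0, "rx": 0, "ry": 0, "rz": 0, "hand": 1}, {"dx": 1.7, "dy": 0.2, "dz": 0, "rx": 0, "ry": 0, "rz": 0, "hand": 1}, {"dx": 2.4, "dy": 0.2, "dz": 0, "rx": 0, "ry": 0, "rz": 0, "hand": 1}, {"dx": 2.6, "dy": 0.2, "dz": -0.2, "rx": 0, "ry": 0, "rz": 0, "hand": 1}, {"dx": 2.6, "dy": 0.2, "dz": -1, "rx": 0, "ry": 0, "rz": 0, "hand": 1}])

```text
time: 16.02
tool_pos: [0.4976, -0.1532, 0.1414]
ee_rot: [-0.001, 0.696, 0.718, -0.001]
ft_force: [-0.1, 1.1, -5.7]
gripper_width: 0.126
```

Emit:
apply_moves(deltas=[{"dx": 0, "dy": 0, "dz": -1.5, "rx": 0, "ry": 0, "rz": 0, "hand": 1}, {"dx": 0, "dy": 0, "dz": -4, "rx": 0, "ry": 0, "rz": 0, "hand": 1}, {"dx": 0, "dy": 0, "dz": -7, "rx": 0, "ry": 0, "rz": 0, "hand": 1}, {"dx": 0, "dy": 0, "dz": -10, "rx": 0, "ry": 0, "rz": 0, "hand": 1}, {"dx": 0, "dy": 0, "dz": -12, "rx": 0, "ry": 0, "rz": 0, "hand": 1}])

```text
time: 16.43
tool_pos: [0.499, -0.1559, 0.2655]
ee_rot: [0.002, 0.697, 0.717, 0.001]
ft_force: [1.2, -0.4, -6.3]
gripper_width: 0.128
```

```bash
python3 -c "
from h import *
go(.473,.038,.265,85.6)
cv2.imwrite('pics/w18.png',get_image('wrist'))
"
```

```text
t 16.43 now [ 0.499  -0.1559  0.2655] jaw 91.6 w 0.13 F [ 1.2 -0.4 -6.3]
  d [19.46 -2.06  0.02] r [0.2 0.1 6. ] rows 4.7
```

View pics/w18.png

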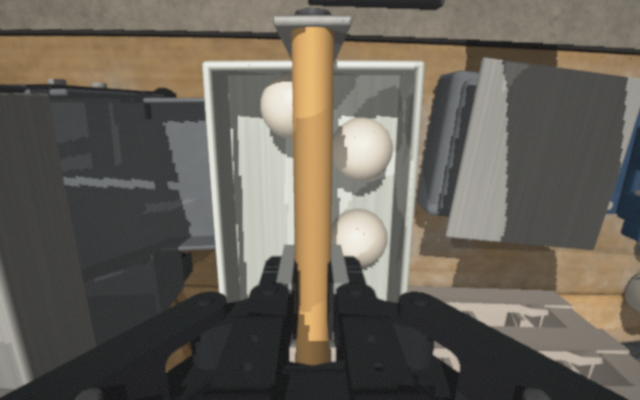

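```bash
python3 -c "
from h import *
o=get_obs();c=cam('wrist',o)
P=np.array([atz(c,u,v,.098) for u,v in((484,59),(632,78),(592,250),(447,237))]);print(P.round(4),P.mean(0).round(4),np.linalg.norm(np.diff(P,axis=0),axis=1).round(3))
z=o['tool_pos'][2]-.081
a=atz(c,204,62,z);b=atz(c,423,62,z);print(a.round(4),b.round(4),((a+b)/2+[.09,0,0]-o['tool_pos']).round(4))
"
```

```text
[[ 0.3945 -0.0249  0.098 ]
 [ 0.4029  0.0997  0.098 ]
 [ 0.553   0.1023  0.098 ]
 [ 0.5436 -0.0349  0.098 ]] [0.4735 0.0355 0.098 ] [0.125 0.15  0.137]
[ 0.4122 -0.2175  0.1876] [ 0.4088 -0.0988  0.1876] [-0.0004 -0.0016 -0.081 ]
```

Emit:
apply_moves(deltas=[{"dx": 1.5, "dy": -0.2, "dz": 0, "rx": 0, "ry": 0, "rz": 1, "hand": 1}, {"dx": 4, "dy": -0.4, "dz": 0, "rx": 0, "ry": 0, "rz": 2, "hand": 1}, {"dx": 7, "dy": -0.8, "dz": 0, "rx": 0, "ry": 0, "rz": 3, "hand": 1}, {"dx": 10, "dy": -1.2, "dz": 0, "rx": 0, "ry": 0, "rz": 4, "hand": 1}, {"dx": 13, "dy": -1.6, "dz": 0, "rx": 0, "ry": 0, "rz": 5, "hand": 1}])

```text
time: 16.9
tool_pos: [0.4778, -0.0246, 0.2617]
ee_rot: [-0.0, 0.728, 0.685, -0.0]
ft_force: [0.5, 1.0, -6.3]
gripper_width: 0.127
```

```bash
python3 -c "
from h import *
go(.473,.0385,.265,85.6)
"
```

```text
t 16.9 now [ 0.4778 -0.0246  0.2617] jaw 86.55 w 0.13 F [ 0.5  1.  -6.3]
  d [ 6.27 -0.85 -0.33] r [-0.   0.   0.9] rows 1.5
```

Emit:
apply_moves(deltas=[{"dx": 2.5, "dy": -0.3, "dz": 0, "rx": 0, "ry": 0, "rz": 0.5, "hand": 1}, {"dx": 4.5, "dy": -0.6, "dz": 0, "rx": 0, "ry": 0, "rz": 0.9, "hand": 1}, {"dx": 5.8, "dy": -0.7, "dz": 0, "rx": 0, "ry": 0, "rz": 0.9, "hand": 1}, {"dx": 6.1, "dy": -0.7, "dz": 0, "rx": 0, "ry": 0, "rz": 0.9, "hand": 1}, {"dx": 6.1, "dy": -0.7, "dz": 0, "rx": 0, "ry": 0, "rz": 0.9, "hand": 1}])

```text
time: 17.32
tool_pos: [0.475, 0.0363, 0.2618]
ee_rot: [-0.0, 0.732, 0.681, -0.0]
ft_force: [0.4, 0.6, -5.6]
gripper_width: 0.128
```

```bash
python3 -c "
from h import *
go(.473,.0385,.225,85.6)
cv2.imwrite('pics/w19.png',get_image('wrist'))
t=get_image('scene');cv2.imwrite('pics/s19.png',cv2.resize(t[130:250,190:310],None,fx=5,fy=5))
"
```

```text
t 17.32 now [0.475  0.0363 0.2618] jaw 85.87 w 0.13 F [ 0.4  0.6 -5.6]
  d [ 0.2  -0.21  3.68] r [-0.   0.   0.3] rows 0.9
```

View pics/s19.png

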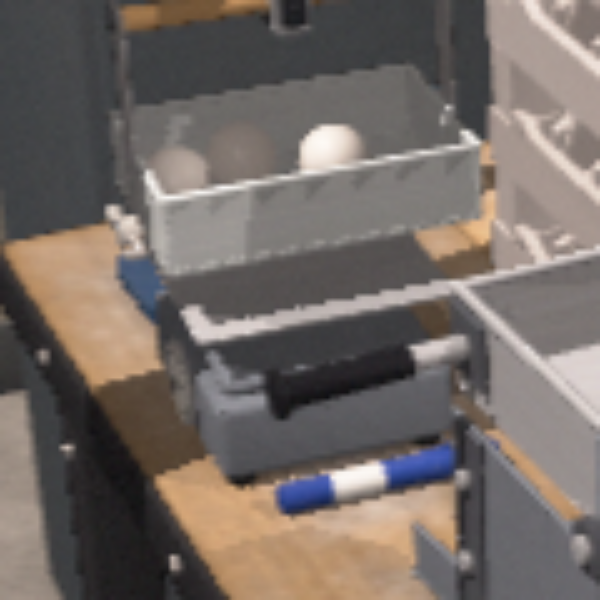

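View pics/w19.png

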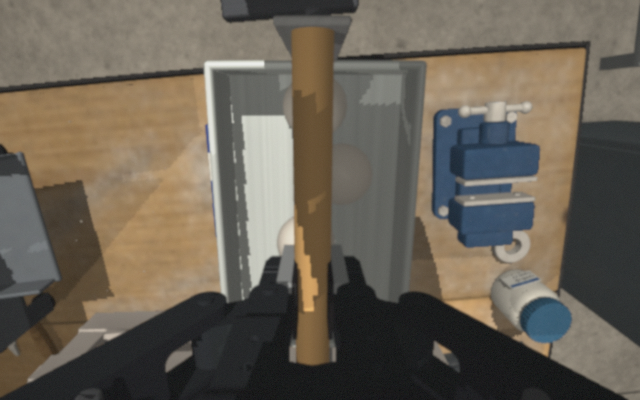

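Emit:
apply_moves(deltas=[{"dx": 0.2, "dy": -0.2, "dz": 1, "rx": 0, "ry": 0, "rz": 0.2, "hand": 1}, {"dx": 0.2, "dy": -0.2, "dz": 2, "rx": 0, "ry": 0, "rz": 0.2, "hand": 1}, {"dx": 0.2, "dy": -0.2, "dz": 3, "rx": 0, "ry": 0, "rz": 0.2, "hand": 1}, {"dx": 0.2, "dy": -0.2, "dz": 3, "rx": 0, "ry": 0, "rz": 0.2, "hand": 1}])

```text
time: 17.75
tool_pos: [0.4716, 0.0374, 0.2294]
ee_rot: [-0.001, 0.734, 0.679, -0.002]
ft_force: [-1.2, 0.3, -6.6]
gripper_width: 0.132
```

```bash
python3 -c "
from h import *
go(.473,.0385,.217,85.6)
t=get_image('scene');cv2.imwrite('pics/s20.png',cv2.resize(t[130:250,190:310],None,fx=5,fy=5))
t=get_image('top');cv2.imwrite('pics/t20.png',cv2.resize(t[175:285,130:270],None,fx=5,fy=5))
"
```

```text
t 17.75 now [0.4716 0.0374 0.2294] jaw 85.54 w 0.13 F [-1.2  0.3 -6.6]
  d [0.12 0.14 1.24] r [-0.2  0.1 -0.1] rows 0.3
```

View pics/s20.png

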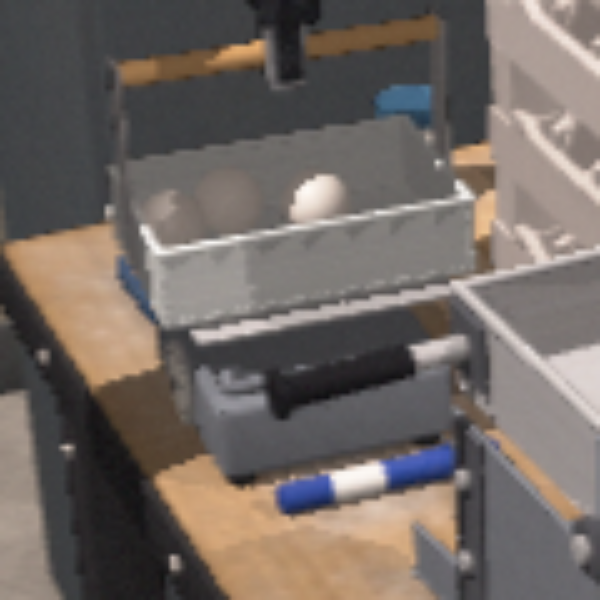

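View pics/t20.png

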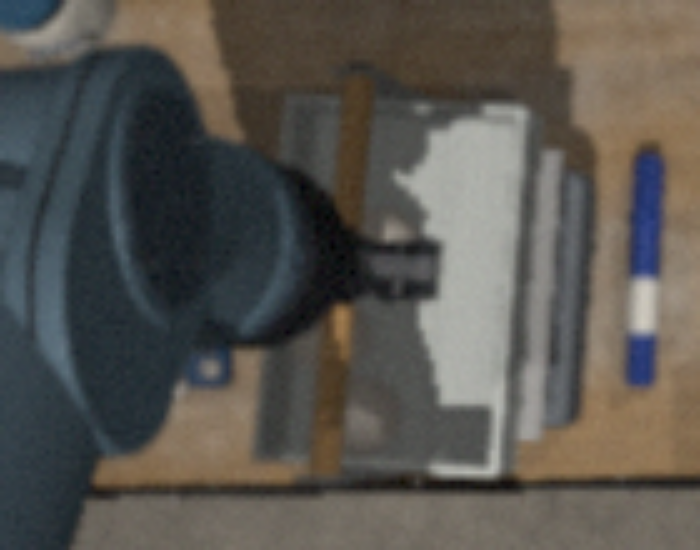

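```bash
python3 -c "
from h import *
c=cam('top')
P=np.array([atz(c,130+u/5,175+v/5,.147) for u,v in((287,95),(530,105),(500,477),(257,460))]);print(P.round(4),P.mean(0).round(4))
for u,v in((564,150),(543,440)):print(atz(c,130+u/5,175+v/5,.098).round(4))
"
```

```text
[[ 0.5652  0.0914  0.147 ]
 [ 0.5572 -0.031   0.147 ]
 [ 0.3747 -0.0166  0.147 ]
 [ 0.385   0.1034  0.147 ]] [0.4705 0.0368 0.147 ]
[ 0.54   -0.0388  0.098 ]
[ 0.3908 -0.0278  0.098 ]
```

Emit:
apply_moves(deltas=[{"dx": 0, "dy": 0, "dz": 0.5, "rx": 0, "ry": 0, "rz": 0, "hand": 1}, {"dx": 0, "dy": 0, "dz": 0.8, "rx": 0, "ry": 0, "rz": 0, "hand": 1}, {"dx": 0, "dy": 0, "dz": 1.1, "rx": 0, "ry": 0, "rz": 0, "hand": 1}, {"dx": 0, "dy": 0, "dz": 1.3, "rx": 0, "ry": 0, "rz": 0, "hand": 1}, {"dx": 0, "dy": 0, "dz": 1.3, "rx": 0, "ry": 0, "rz": 0, "hand": 1}])

```text
time: 18.27
tool_pos: [0.4739, 0.0384, 0.2192]
ee_rot: [0.0, 0.734, 0.679, 0.001]
ft_force: [1.2, 0.6, -2.3]
gripper_width: 0.127
```

```bash
python3 -c "
from h import *
go(.473,.0385,.217,85.6)"
```

```text
t 18.27 now [0.4739 0.0384 0.2192] jaw 85.59 w 0.13 F [ 1.2  0.6 -2.3]
  d [ 0.   -0.09  0.22] r [ 0.1 -0.  -0. ] rows 0.1
```

Emit:
apply_moves(deltas=[{"dx": 0, "dy": 0, "dz": 0.3, "rx": 0, "ry": 0, "rz": 0, "hand": 1}, {"dx": 0, "dy": 0, "dz": 0.3, "rx": 0, "ry": 0, "rz": 0, "hand": 1}, {"dx": 0, "dy": 0, "dz": 0.3, "rx": 0, "ry": 0, "rz": 0, "hand": 0}, {"dx": 0, "dy": 0, "dz": 0.3, "rx": 0, "ry": 0, "rz": 0, "hand": -0.2}, {"dx": 0, "dy": 0, "dz": 0.3, "rx": 0, "ry": 0, "rz": 0, "hand": -0.2}])

```text
time: 18.68
tool_pos: [0.4732, 0.038, 0.2162]
ee_rot: [-0.0, 0.734, 0.679, -0.0]
ft_force: [0.5, 0.2, 1.1]
gripper_width: 0.546
```

Emit:
apply_moves(deltas=[{"dx": 0, "dy": 0, "dz": 0, "rx": 0, "ry": 0, "rz": 0, "hand": -0.2}, {"dx": 0, "dy": 0, "dz": -1, "rx": 0, "ry": 0, "rz": 0, "hand": -0.2}, {"dx": 0, "dy": 0, "dz": -4, "rx": 0, "ry": 0, "rz": 0, "hand": -0.2}, {"dx": 0, "dy": 0, "dz": -8, "rx": 0, "ry": 0, "rz": 0, "hand": -0.2}, {"dx": 0, "dy": 0, "dz": -12, "rx": 0, "ry": 0, "rz": 0, "hand": -0.2}])

```text
time: 19.1
tool_pos: [0.4725, 0.0376, 0.3378]
ee_rot: [-0.0, 0.734, 0.679, -0.001]
ft_force: [1.8, 0.4, -0.4]
gripper_width: 0.604
```

Emit:
apply_moves(deltas=[{"dx": 4, "dy": -1, "dz": 0, "rx": 0, "ry": 0, "rz": 0, "hand": -0.2}, {"dx": 8, "dy": -3, "dz": 0, "rx": 0, "ry": 0, "rz": 0, "hand": -0.2}, {"dx": 12, "dy": -5, "dz": 0, "rx": 0, "ry": 0, "rz": 0, "hand": -0.2}, {"dx": 16, "dy": -6, "dz": 0, "rx": 0, "ry": 0, "rz": 0, "hand": -0.2}, {"dx": 20, "dy": -7, "dz": 0, "rx": 0, "ry": 0, "rz": 0, "hand": -0.2}])

```text
time: 19.52
tool_pos: [0.4188, 0.2393, 0.3373]
ee_rot: [0.0, 0.734, 0.679, 0.001]
ft_force: [0.8, 0.6, 0.1]
gripper_width: 0.6
```

Emit:
apply_moves(deltas=[{"dx": 4, "dy": -1, "dz": 0, "rx": 0, "ry": 0, "rz": 0, "hand": -0.2}, {"dx": 8, "dy": -2, "dz": 0, "rx": 0, "ry": 0, "rz": 0, "hand": -0.2}, {"dx": 11, "dy": -3, "dz": 0, "rx": 0, "ry": 0, "rz": 0, "hand": -0.2}, {"dx": 13, "dy": -3, "dz": 0, "rx": 0, "ry": 0, "rz": 0, "hand": -0.2}, {"dx": 13, "dy": -3, "dz": 0, "rx": 0, "ry": 0, "rz": 0, "hand": -0.2}])

```text
time: 19.93
tool_pos: [0.3981, 0.3748, 0.3366]
ee_rot: [-0.001, 0.732, 0.682, 0.001]
ft_force: [-0.5, 0.2, 0.5]
gripper_width: 0.598
```

```bash
python3 -c "
from h import *
go(.473,.0385,.217,85.6)
cv2.imwrite('pics/s21.png',get_image('scene'))
t=get_image('top');cv2.imwrite('pics/t21.png',t[100:300,110:530]);cv2.imwrite('pics/t21b.png',cv2.resize(t[175:285,130:270],None,fx=5,fy=5,interpolation=cv2.INTER_CUBIC))
"
```

```text
t 19.93 now [0.3981 0.3748 0.3366] jaw 85.96 w 0.6 F [-0.5  0.2  0.5]
  d [-33.04   9.84  11.89] r [-0.  -0.1  0.4] rows 8.7
```

View pics/s21.png

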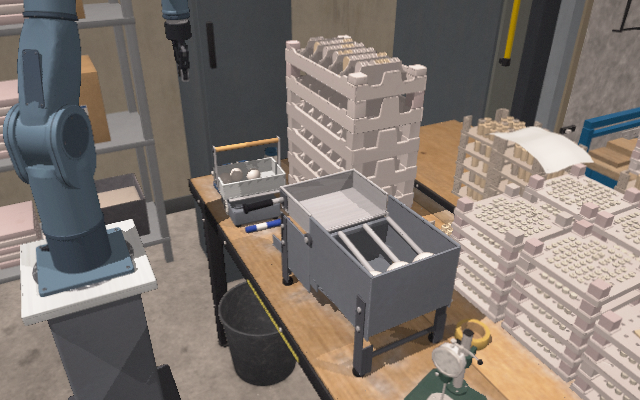

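View pics/t21.png

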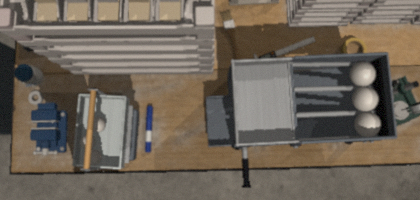

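View pics/t21b.png

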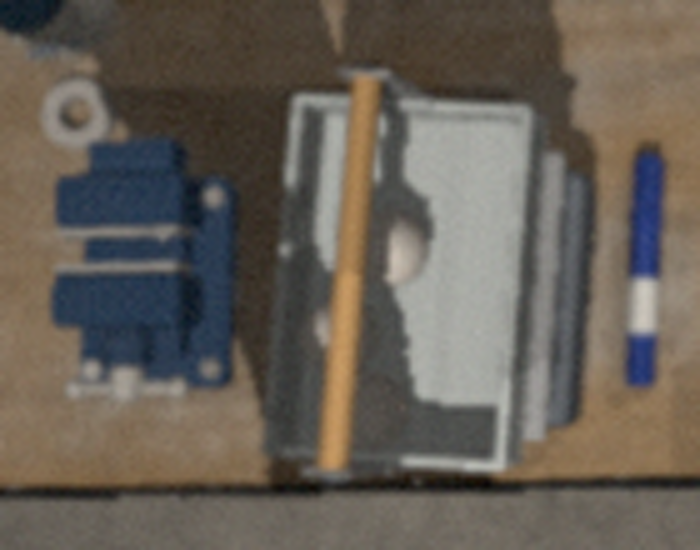

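```bash
python3 -c "
from h import *
c=cam('top')
P=np.array([atz(c,130+u/5,175+v/5,.135) for u,v in((294,94),(538,106),(507,470),(267,457))]);print(P.round(4),P.mean(0).round(4))
for u,v in((564,150),(543,440)):print(atz(c,130+u/5,175+v/5,.09).round(4))
for l in ('small_a_center','large_a_center'):
  print(l,[(np.round(d['point'],3).tolist(),round(d['conf'],2)) for d in recognise('top',l)])
a=cv2.imread('pics/scene0.png').astype(int);b=get_image('scene').astype(int)
d=np.abs(a-b).sum(2).astype(np.uint8);d=np.clip(np.abs(a-b).sum(2),0,255).astype('uint8')
cv2.imwrite('pics/d.png',d)
t=b.astype('uint8');cv2.imwrite('pics/s22.png',cv2.resize(t[130:260,190:330],None,fx=5,fy=5,interpolation=cv2.INTER_CUBIC))
"
```

```text
[[ 0.5674  0.0918  0.135 ]
 [ 0.5583 -0.0326  0.135 ]
 [ 0.3775 -0.0174  0.135 ]
 [ 0.3859  0.1025  0.135 ]] [0.4723 0.0361 0.135 ]
[ 0.5409 -0.0372  0.09  ]
[ 0.3905 -0.0262  0.09  ]
small_a_center [([0.444, 0.076, 0.124], 0.58), ([0.522, -0.358, 0.205], 0.56)]
large_a_center [([0.47, -0.604, 0.21], 0.63)]
```

View pics/d.png

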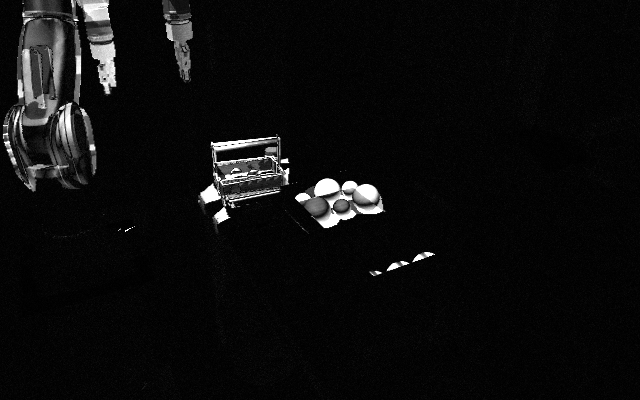

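View pics/s22.png

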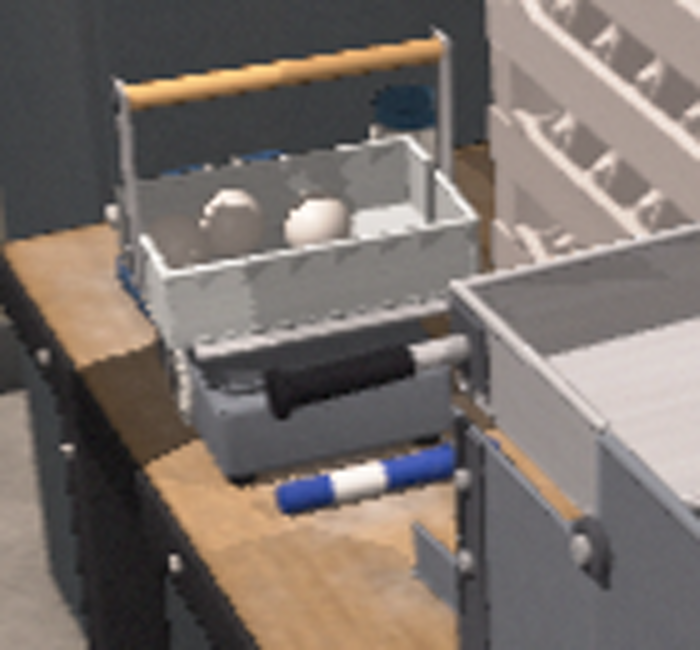

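Only the tote, the balls and the arm have changed between the first and last pictures. The tray edges and the marker show no difference, and the tote is level and centred within about 2 mm. I'm handing the job in.

```bash
python3 -c "
from bench import *
print(get_obs()['joint_velocities'].round(3),get_obs()['time']);print(finish_job())"
```

```text
[ 0.004 -0.001 -0.005  0.003 -0.003 -0.006 -0.001] 20.1833
the job is handed in; nothing more can be done
None
```

The job is done and handed in at about 20.2 s of the 64 s allowed; `finish_job()` gives no verdict.

I moved the empty tote from the balance to under the spout and lifted the tray to about 0.6 rad. I then lowered the tray level, released it, and put the tote with the three small balls back on the pan.

**Last checks**
- **Tote:** it stands upright on the pan, its centre measured at (0.472, 0.036). The pan centre is about (0.470, 0.037), and the tote is turned to line up with the pan.
- **Balls:** I counted three small balls in the tote, one of them in shadow and hard to see. Three large balls lie in the lanes at the stop. The tray is empty and level.
- **Other things:** comparing the first and last scene pictures shows changes only in the tote, its shadow, the balls and the arm. The marker has not moved. The dust brush was not checked separately; it looks unmoved in the last top picture.
- **Robot:** the arm is standing clear of everything. The highest wrist force I read was about 36 N, when setting the tote down on the bench.

**Disagreements**
- The ball recogniser found only one of the three large balls. For small balls it gave one hit in the tote and one on the empty tray, which the pictures show is false, so I relied on the pictures.
- My pan-centre estimates from the three cameras differed by a few millimetres. I used the top and wrist cameras, and set aside a scene-camera value that was about 7 mm off because one corner of the pan was hidden.

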